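# Gauge the worn zinc electrodes, sort them and latch the case

## Task

Lay every zinc electrode bar into its own lane of the taper gauge and slide it toward the narrow end until it wedges, so that the whole batch sits in the gauge together; a bar whose leading end stops short of the red line is sound, one whose leading end has passed the red line is worn out. Then lay each sound bar flat in a cell of the storage case, terminal block up, and put the worn ones into the white scrap tray. When all are sorted, shut the case's lid fully and turn its wing knob clockwise to the stop so that the tongue locks behind the frame; do not knock over or shift the flask and the amber bottle.

Things in the scene. Friction and masses are not known exactly. Their poses are not given: they have to be found in the camera images.
- bar_a_mid (a point): grey zinc electrode bar, 80 mm long (its x), 12 mm thick, its width (y) worn to between 19 and 25 mm and not told here; 120 to 210 g, ends alike. A brass terminal block to grip stands in the middle of its top: 14 mm along x, 16 mm along y, 12 to 42 mm above the bar's underside. The point lies at the bar's middle, 21 mm above its underside, z up. Three or four of the bars a to e are present, others None
- bar_b_mid (a point): another such bar, same sizes and point as bar_a, of its own unknown width; it may be absent (None)
- bar_c_mid (a point): another such bar, same sizes and point as bar_a, of its own unknown width; it may be absent (None)
- bar_d_mid (a point): another such bar, same sizes and point as bar_a, of its own unknown width; it may be absent (None)
- bar_e_mid (a point): another such bar, same sizes and point as bar_a, of its own unknown width; it may be absent (None)
- gauge: fixed taper gauge, origin at the centre of its underside, x along the lanes to their narrow end. Aluminium plate 170 (x) x 192 (y) x 6 mm, the floor of the lanes. Four equal lanes, centre lines y = -63, -21, 21, 63 mm, between steel rails 11 mm high (tops 17 mm above the bench), open in front; the plate is bare from x = -85 mm to the mouths
- lane_mouth (a point): point on the gauge at the lane mouths: x = -15 mm of the gauge, y = 0, on the floor (6 mm up). Here a lane is 30 mm wide; it narrows by 0.15 mm per mm of x to 16.5 mm, 90 mm further on. A bar laid in a mouth and pushed along +x with 5 to 10 N wedges where the lane is as wide as its leading end (within about 4 mm) and stays there
- red_line (a point): point on the red line across all lanes, x = 38.3 mm of the gauge, y = 0, where lanes are 22 mm wide: the wear limit. A bar's leading end lies 40 mm ahead of its middle. A bar held firmly off centre catches one rail too early and stops short: push it with the fingers slack round its block so that it can centre itself
- case: fixed blue-grey storage case, 168 (x) x 130 (y) x 56 mm high without lid, walls and floor 5 mm; origin at the centre of its underside, -x the front. Three cells, each 33 mm wide (x) and 120 mm long (y); a bar lies in one along y. Ribs between cells end 19 mm above the bench. The rear is covered at 41 mm height; in front a 20 mm bay stays free for the latch
- cell_1 (a point): centre of the floor of the front cell, x = -41 mm of the case, 5 mm above the bench
- cell_2 (a point): centre of the floor of the middle cell, x = -6 mm of the case
- cell_3 (a point): centre of the floor of the rear cell, x = 29 mm of the case, 56 mm in front of the hinge
- scrap_tray: loose white carton lid used as the scrap tray, open on top, 260 (x) x 200 (y) x 38 mm, walls and floor 2 mm; origin at the centre of its underside
- lid_hinge (a point): middle of the lid's hinge axis, along the case's rear top edge 56 mm above the bench; axes as the case's, y along the hinge
- lid (a joint): angle of the lid, rad: 0 shut, 1.57 upright, at most 1.82; it starts open a little past upright. A stiff friction hinge (0.22 N m) leaves it where it is put. The lid is a flat plate reaching 172 mm from the hinge, 132 mm wide, 6 mm thick; when shut its underside is at the hinge's height, its top 62 mm above the bench
- wing_knob (a joint): angle of the wing knob on the lid, rad: it starts near 0 (-0.12 to 0.15), where the tongue is clear and the lid can shut; grows as it is turned clockwise seen from above (lid shut) to its stop at 1.57, the tongue then fully behind the frame edge. Turns with 0.06 N m. Turned before the lid is down, the tongue keeps the lid from shutting
- knob_grip (a point): middle of the knob's black wing, on the knob's axis, 148 mm from the hinge and 15 mm above the lid's upper face. The wing is 36 mm long (y of this point), 9 mm thick (x) and rises from 4 to 24 mm above the lid's face; z is the knob's axis, up when the lid is shut
- flask: conical glass flask, 64 mm across, 114 mm high, standing behind the gauge; origin at the centre of its underside; not part of the job
- amber_bottle: amber reagent bottle, 56 mm across, 109 mm high, standing behind the gauge; origin at the centre of its underside; not part of the job
Things that resemble listed ones, but are neither listed nor needed, are in the scene too. What is shaped like the part that bears bar_c_mid but purple is not meant.

How it is judged:
By the outcome, as a careful person would: the job done as asked, in the order asked, and still so for the second after the job is handed in, with the robot touching nothing.
Of bar_a, bar_b, bar_c, bar_d, bar_e only 3 to 4 are there at a start; the rules pass over those that are not, and their reading is None.
At some moment in a run one of bar_a, bar_b, bar_c, bar_d, bar_e, scrap_tray may be knocked a few centimetres aside while the robot is not near it.
Once in a run the grip may slacken for a moment while it holds something.
It also fails if it takes over 210 s, if anything falls off the work surface, if the arm or the gripper's body presses on something with over 40 N, if the wrist force passes 120 N, or if a joint passes its speed limit or range.

## Robot

A 6-joint arm with a two-finger parallel gripper is mounted at the origin on a cart in front of the work surface, level with it; the furniture and walls round the work are solid. World frame = base frame: x ahead of the robot, y to its left, z up, the work surface at z = 0. Lengths are in mm, angles in rad, forces in N, time in s.
With the tool pointing down it reaches from about 400 to 925 mm from the base axis. Payload 12.5 kg.
Tool frame: the origin (TCP) lies at the very end of the fingers, on their centre line; the grasp point (between the pads) lies grip_depth behind it (grip_depth is the distance from the TCP to the grasp point, in mm); z points along the fingers, y is the line along which they close (so a half turn about z gives the same grasp; the last joint's range is limited). The gripper opens to 95 mm and grips with 3 to 60 N. Pads are 20 mm wide; open, the fingers measure 119 mm over their backs; the gripper's body (75 mm by 180 mm) begins 59 mm behind the grasp point.
Start: joints at [-1.453, 0.491, 1.559, -0, 1.092, -0.106], TCP at [138.732, -609.426, 214.661] pointing down, gripper open.
Joint ranges: [-3.1, 3.1], [-0.84, 2.19], [0.05, 2.79], [-1.13, 4.28], [0.06, 2.93], [-2.69, 2.69]. Speed limits (rad/s): [2.22, 2.22, 2.79, 3.14, 3.14, 3.14].

## Interface

Orientations are given as [roll, pitch, yaw] about the fixed x, y, z axes, in that order (R = Rz(yaw) Ry(pitch) Rx(roll)).
In Python, from cell import state, read_camera, job_done, grip_depth gives the robot as it stands.
- The arm moves only by the tool drive_tool, never from a script. Its argument "targets" is a list of rows, each an object with "jaw": the opening, from 0 (shut) to 1 (fully open); "travel": the shift along the tool's x, y, z in m, a list of three; "twist": the turn about the tool's z in rad. In form: [{"jaw": jaw, "travel": [tx, ty, tz], "twist": twist}, ...]. A call has 1 to 8 rows; each row is the pose to reach, as a shift and turn from the pose commanded when the call began, along the tool's axes at that moment; what a row does not reach only later rows make up. A row lasts 1/12 s, in which the tool goes at most 41.7 mm and 7.16 degrees, less where a joint would pass 70% of its speed; a pose out of reach is approached as far as the arm can. A call with a gripper value outside its range is refused whole. The fingers move at their own pace and stop on an object; the grip force is fixed at half the most. Time passes only in rows, so rows that repeat a pose let the fingers close. It gives the time, the measured TCP pose, the force, the opening and the grip force at its end, in the units of the state.
- state(): the state, without advancing time (a new reading comes with each control period).
- read_camera(name): name is "scene" or "top" or "wrist"; returns a dict with "frame" (420x560x3 uint8, red, green, blue), "fx", "fy", "cx", "cy" (pixels), "R" (3x3) and "t" (3): a world point X has camera coordinates R X + t. Camera axes: x right, y down, z forward; pixel columns grow to the right and rows downward; lengths in mm; the calibration is good to about 2 mm. The wrist camera is an equidistant fisheye: a pixel r from the principal point sees the ray r / f radians off the axis. A picture is of the moment at which its call begins. There is no depth.
- job_done(): hands the job in; it is judged then, once.
The state is a dict: "t": time; "joints": joint angles; "qvel": joint speeds; "tau": joint torques, N m; "eef_pos": TCP position; "tcp_rot": TCP orientation; "ft_force": force on the tool from outside, world axes, zero at the start; "moment": the same for the moment, N m; "opening": opening from 0.0 (shut) to 1.0 (fully open); "grip_force": force on a finger pad.
Only numpy, scipy, OpenCV 4.12 (cv2) and the standard library are available. Lean on these libraries where they do the work, as an engineer would, in place of code of your own. Each camera call takes 0.05 s, during which the arm holds its last target. There are 200 camera calls.

## Working session

There is one attempt and no reset: what is moved stays moved. The work goes in short steps, Python scripts to look and compute and a tool call to move; the robot and the scene stay as the last step left them, time stands still between calls to the robot, and variables do not carry over. Pictures are saved under pics/ and viewed, at most 14 in all, crops included, and the job is handed in when it is done.

Besides the shell and the picture viewer there is one more tool, called after "Call:" as a command line: name --argument value ..., lists and objects as JSON in quotes. drive_tool: Moves the arm, as the interface text tells. Its arguments: {"type":"object","properties":{"targets":{"type":"array"}},"required":["targets"]}

```bash
ls; mkdir -p pics
python3 - <<'E'
from cell import state, read_camera, grip_depth
import cv2, json
print(grip_depth, state())
for n in ("scene","top","wrist"):
    c=read_camera(n); print(n,c["fx"],c["fy"],c["cx"],c["cy"],c["R"],c["t"])
    cv2.imwrite(f"pics/{n}0.png",c["frame"][:,:,::-1])
E
```

```text
pics
18.8 {'t': 0.0, 'joints': array([-1.45259401e+00,  4.91562594e-01,  1.55947664e+00, -8.12066718e-06,
        1.09170076e+00, -1.05620773e-01]), 'qvel': array([ 0.00091888,  0.00064834, -0.00083904, -0.00016263, -0.00133519,
        0.0004337 ]), 'tau': array([ 1.09774610e-03, -6.12643933e+01, -2.58184719e+01,  6.92094094e-02,
        4.81515401e-02, -1.11647503e-04]), 'eef_pos': array([ 138.70134187, -609.1507235 ,  214.05050351]), 'tcp_rot': array([-3.14045095e+00, -1.13795294e-04,  2.23826773e-01]), 'ft_force': array([ 0.30092036, -0.23911816,  0.48451547]), 'moment': array([ 0.00678449, -0.02843477,  0.03089407]), 'grip_force': 0.0, 'opening': 0.9977777801422669}
scene 524.8963264372812 524.8963264372812 284.9840615821263 212.12576774468178 [[ 0.81882026  0.57375685 -0.01834265]
 [ 0.41926061 -0.61955066 -0.66360946]
 [-0.39211468  0.53568653 -0.74785428]] [-466.5443991  -167.78180088 1778.84530243]
top 543.6037242386376 543.6037242386376 275.68103310478085 210.93346673127718 [[ 0.00669563 -0.99992299  0.01044888]
 [-0.98512682 -0.00838997 -0.17162387]
 [ 0.17169832 -0.00914434 -0.98510713]] [  30.94061732  567.28210263 1638.63532388]
wrist 325.19226210127806 325.19226210127806 277.9145964384491 204.23347884593264 [[ 0.22231031 -0.97497514 -0.00126884]
 [-0.9408352  -0.21486686  0.26203314]
 [-0.25574843 -0.0570589  -0.96505804]] [-625.69502638  -31.00719276  390.46168649]
```

Run:
```python
import cv2
for n in ("scene0","top0"):
    cv2.imwrite(f"pics/{n}b.png",cv2.resize(cv2.imread(f"pics/{n}.png"),(800,600),interpolation=cv2.INTER_CUBIC))
```

```text
(no output)
```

View pics/top0b.png

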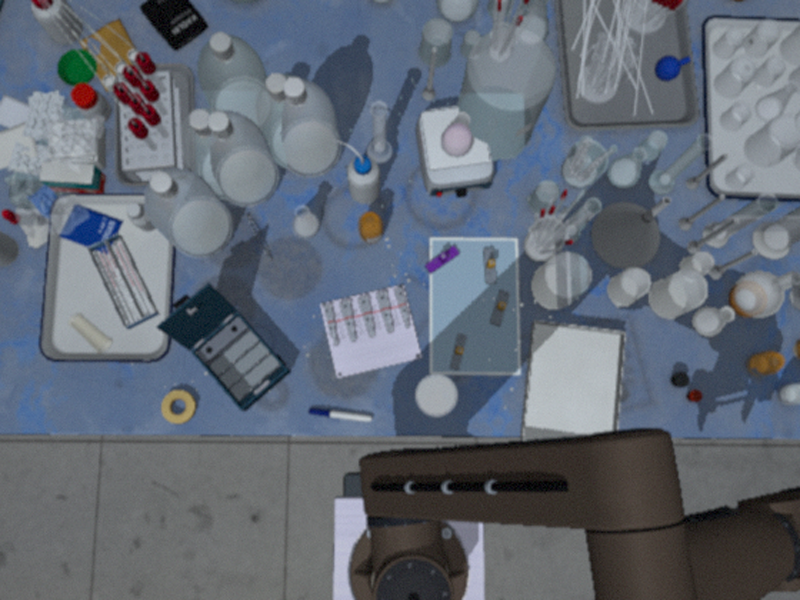

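View pics/scene0b.png

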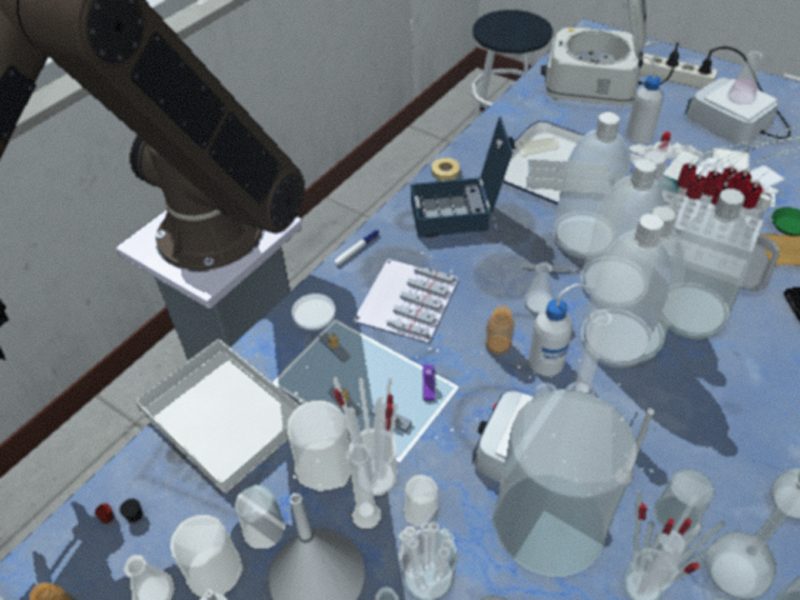

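The top view shows three grey bars with brass blocks on the glass mat at about (490,262), (500,306) and (458,350), and a purple decoy at (442,258). The gauge is at (370,330), the case at (225,350) with its lid up to the upper left, and the scrap tray at (575,380). I'll enlarge the work area to confirm these.

Run:
```python
import cv2
im=cv2.imread("pics/top0.png")
a=im[160:275,220:372]; b=im[185:300,100:252]
a=cv2.resize(a,None,fx=5.2,fy=5.2,interpolation=cv2.INTER_CUBIC)
b=cv2.resize(b,None,fx=5.2,fy=5.2,interpolation=cv2.INTER_CUBIC)
cv2.imwrite("pics/ca.png",a);cv2.imwrite("pics/cb.png",b)
```

```text
(no output)
```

View pics/ca.png

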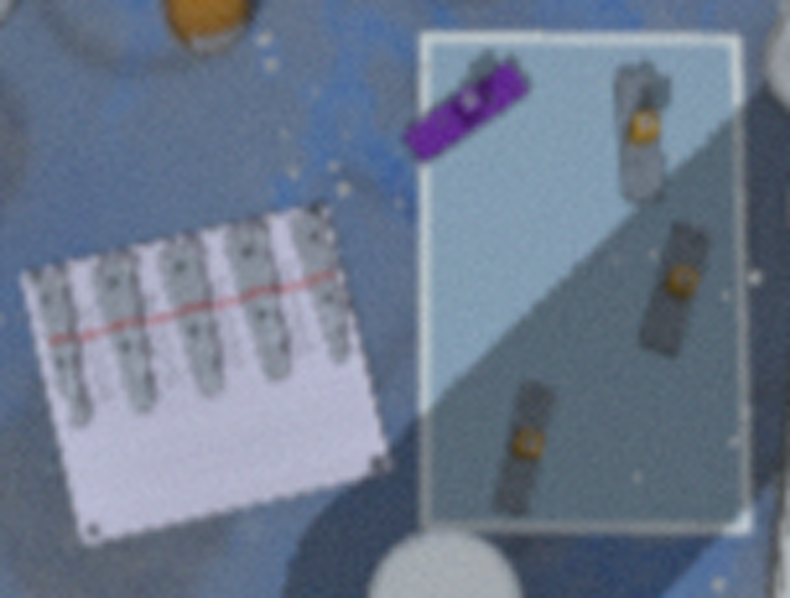

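View pics/cb.png

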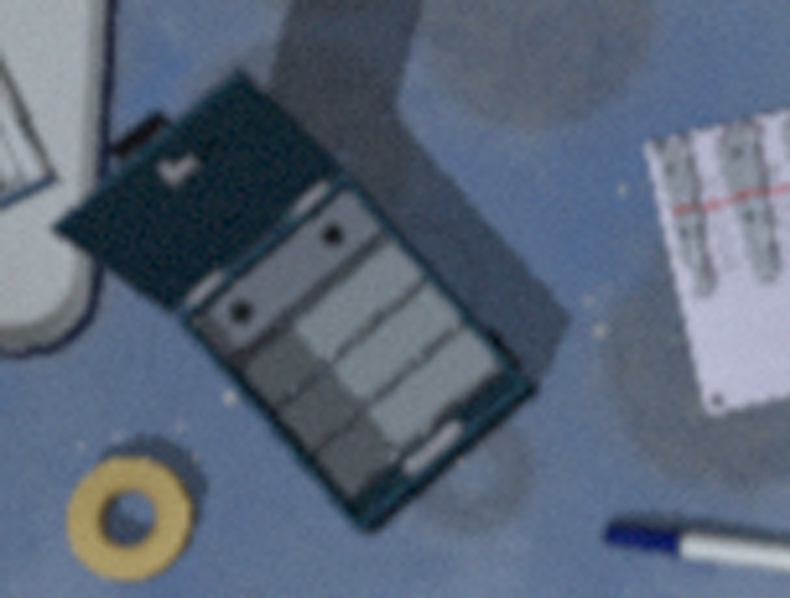

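Candidates in crop A (scale 5.2, offset 220,160):
- Grey zinc bars with brass blocks at (640,130), (675,290) and (525,445). These match the description.
- A purple bar at (468,110), which is the excluded look-alike.

The gauge corners are at (22,270), (322,205), (392,465) and (90,545), with its narrow end towards the top. In crop B the case rim corners are (188,312), (355,180), (535,385) and (370,530), with the hinge at the upper left and the knob behind the lid at (140,135).

```bash
cat > h.py <<'E'
import numpy as np, cv2
from cell import state, read_camera, grip_depth
def ray(c,uv,name):
    u,v=uv; x=(u-c["cx"])/c["fx"]; y=(v-c["cy"])/c["fy"]
    if name=="wrist":
        r=np.hypot(x,y); s=np.sin(r)/r if r>1e-9 else 1.; d=np.array([x*s,y*s,np.cos(r)])
    else: d=np.array([x,y,1.])
    R=np.array(c["R"]); return -R.T@np.array(c["t"]), R.T@d
def onplane(c,uv,z,name):
    o,d=ray(c,uv,name); return o+d*(z-o[2])/d[2]
def proj(c,X,name):
    p=np.array(c["R"])@np.array(X,float)+np.array(c["t"])
    if name=="wrist":
        h=np.hypot(p[0],p[1]); k=np.arctan2(h,p[2])/max(h,1e-9)
    else: k=1/p[2]
    return np.array([c["cx"]+c["fx"]*p[0]*k, c["cy"]+c["fy"]*p[1]*k])
def snap(name,fn=None):
    c=read_camera(name)
    if fn: cv2.imwrite(fn,c["frame"][:,:,::-1])
    return c
def go(x,y,z,yaw=None,s=None):
    "tool-frame shift (m) and twist (rad) from the present pose; tool down"
    s=s or state(); p=s["eef_pos"]; w=s["tcp_rot"][2]
    d=np.array([x,y,z])-p
    t=np.array([np.cos(w)*d[0]+np.sin(w)*d[1], np.sin(w)*d[0]-np.cos(w)*d[1], -d[2]])/1000
    tw=0 if yaw is None else -((yaw-w+np.pi/2)%np.pi-np.pi/2)
    return np.round(t,4).tolist(), round(tw,3)
E
python3 - <<'E'
from h import *
c=snap("top"); np.set_printoptions(precision=1,suppress=True)
f=c["frame"]
A=lambda u,v:((u+.5)/5.2-.5+220,(v+.5)/5.2-.5+160)
B=lambda u,v:((u+.5)/5.2-.5+100,(v+.5)/5.2-.5+185)
g=np.array([onplane(c,A(*p),6,"top") for p in [(22,270),(322,205),(392,465),(90,545)]])
print("gauge",g,g.mean(0),[np.linalg.norm(g[i]-g[i-1]) for i in range(4)],
 np.arctan2(*(g[1]-g[2])[[1,0]]),np.arctan2(*(g[0]-g[3])[[1,0]]))
k=np.array([onplane(c,B(*p),56,"top") for p in [(188,312),(355,180),(535,385),(370,530)]])
print("case",k,k.mean(0),[np.linalg.norm(k[i]-k[i-1]) for i in range(4)],
 np.arctan2(*(k[1]-k[2])[[1,0]]),np.arctan2(*(k[0]-k[3])[[1,0]]))
for p,q in [((640,90),(645,195)),((690,228),(660,350)),((540,385),(510,512))]:
    print("bar",onplane(c,A(*p),12,"top"),onplane(c,A(*q),12,"top"))
for p in [(645,127),(684,280),(530,443)]: print("block top",onplane(c,A(*p),42,"top"))
hsv=cv2.cvtColor(f,cv2.COLOR_RGB2HSV)
m=((hsv[...,0]>8)&(hsv[...,0]<28)&(hsv[...,1]>110)).astype(np.uint8)
n,l,st,ce=cv2.connectedComponentsWithStats(m)
for i in range(1,n):
    if st[i,4]>8: print(ce[i],st[i],onplane(c,ce[i],40,"top"))
E
```

```text
gauge [[571.2 199.8   6. ]
 [613.3  16.4   6. ]
 [453.4 -26.7   6. ]
 [403.7 155.    6. ]] [510.4  86.1   6. ] [np.float64(173.40196394029576), np.float64(188.098424835071), np.float64(165.68600255673306), np.float64(188.39981220778046)] 0.2634657841639508 0.2609654726669336
case [[457.9 461.4  56. ]
 [537.1 366.8  56. ]
 [416.7 256.9  56. ]
 [332.  349.8  56. ]] [435.9 358.7  56. ] [np.float64(168.24464687489424), np.float64(123.32191643418597), np.float64(163.06939361299547), np.float64(125.72660850394526)] 0.7399858949820037 0.7250177131540683
bar [ 686.3 -179.6   12. ] [ 620.1 -181.7   12. ]
bar [ 599.8 -209.    12. ] [ 524.1 -189.4   12. ]
bar [ 502.1 -116.2   12. ] [424.9 -97.5  12. ]
block top [ 656.1 -178.2   42. ]
block top [ 562.3 -200.2   42. ]
block top [ 463.4 -107.    42. ]
[83.4 20.4] [76 14 16 16 82] [1203.4  675.9   40. ]
[80.3 29.5] [ 68  19  25  27 212] [1170.8  684.    40. ]
[75.9 38.8] [71 32 12 14 72] [1137.8  696.3   40. ]
[73.7 44.6] [69 39 11 13 19] [1117.1  702.    40. ]
[69.9 49.5] [68 45  6 10 35] [1099.7  713.    40. ]
[259.1 157.3] [252 148  16  19 221] [740.9  89.   40. ]
[342.8 185. ] [341 183   5   4  12] [ 653.3 -175.9   40. ]
[514.5 213.5] [511 203  12  18  55] [ 566.8 -713.2   40. ]
[558.7 243.3] [558 239   2  10  15] [ 473.9 -844.4   40. ]
[536.5 253.1] [524 246  25  15 268] [ 443.  -772.9   40. ]
[119.6 281.3] [118 279   4   6   9] [347.1 508.8  40. ]
```

Call:
drive_tool --targets '[{"jaw": 0.4, "travel": [0.248, -0.176, -0.043], "twist": 0}, {"jaw": 0.4, "travel": [0.248, -0.176, -0.043], "twist": 0}, {"jaw": 0.4, "travel": [0.248, -0.176, -0.043], "twist": 0}, {"jaw": 0.4, "travel": [0.248, -0.176, -0.043], "twist": 0}, {"jaw": 0.4, "travel": [0.248, -0.176, -0.043], "twist": 0}, {"jaw": 0.4, "travel": [0.248, -0.176, -0.043], "twist": 0}, {"jaw": 0.4, "travel": [0.248, -0.176, -0.043], "twist": 0}, {"jaw": 0.4, "travel": [0.248, -0.176, -0.043], "twist": 0}]'

```text
t: 0.87
eef_pos: [343.8, -379.5, 258.5]
tcp_rot: [3.141, -0.001, 0.226]
ft_force: [-0.1, -0.7, -0.1]
opening: 0.497
grip_force: 0.0
```

Call:
drive_tool --targets '[{"jaw": 0.4, "travel": [0.248, -0.176, -0.043], "twist": -0.95}, {"jaw": 0.4, "travel": [0.248, -0.176, -0.043], "twist": -0.95}, {"jaw": 0.4, "travel": [0.248, -0.176, -0.043], "twist": -0.95}, {"jaw": 0.4, "travel": [0.248, -0.176, -0.043], "twist": -0.95}, {"jaw": 0.4, "travel": [0.248, -0.176, -0.043], "twist": -0.95}, {"jaw": 0.4, "travel": [0.248, -0.176, -0.043], "twist": -0.95}, {"jaw": 0.4, "travel": [0.248, -0.176, -0.043], "twist": -0.95}, {"jaw": 0.4, "travel": [0.248, -0.176, -0.043], "twist": -0.95}]'

```text
t: 1.53
eef_pos: [546.8, -152.6, 301.2]
tcp_rot: [3.14, -0.001, 1.183]
ft_force: [0.5, -0.5, 0.5]
opening: 0.405
grip_force: 0.0
```

Call:
drive_tool --targets '[{"jaw": 0.4, "travel": [0, 0, 0], "twist": 0}, {"jaw": 0.4, "travel": [0, 0, 0], "twist": 0}]'

```text
t: 1.7
eef_pos: [544.3, -155.5, 300.3]
tcp_rot: [-3.141, 0.0, 1.174]
ft_force: [0.0, -0.4, -0.5]
opening: 0.401
grip_force: 0.0
```

Run:
```python
from h import *
c=snap("wrist","pics/w1.png"); s=state(); print(s["t"],s["eef_pos"],s["tcp_rot"],s["opening"])
print(-np.array(c["R"]).T@c["t"])
cv2.imwrite("pics/w1b.png",cv2.resize(cv2.imread("pics/w1.png"),(800,600),interpolation=cv2.INTER_CUBIC))
```

```text
1.75 [ 543.81810615 -156.26829453  300.25845414] [-3.14085897e+00  3.56108134e-04  1.17228847e+00] 0.40004107675317635
[572.31444322 -89.18365936 470.26840475]
```

View pics/w1b.png

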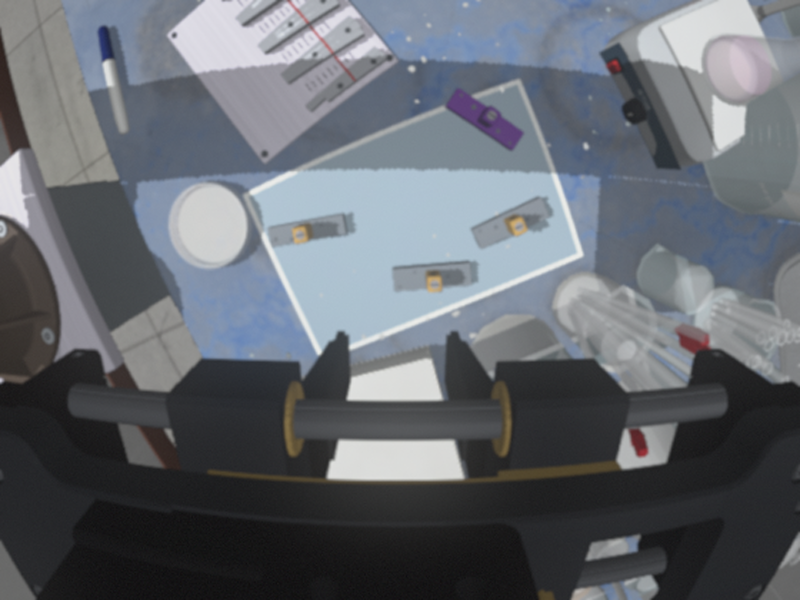

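The wrist view shows the bars' blocks at (303,232), (517,225) and (435,282) of the 800-wide picture, the purple decoy at (485,118), and the scrap tray under the fingers at (400,420).

```bash
cat >> h.py <<'E'
def brass(f):
    h=cv2.cvtColor(f,cv2.COLOR_RGB2HSV)
    return ((h[...,0]>6)&(h[...,0]<30)&(h[...,1]>85)&(h[...,2]>60)).astype(np.uint8)
def blocks(c,z0=0.,name="wrist",amin=30,roi=None):
    "brass blobs: world centre of the top face (z0+42), from the whole blob's mid-height"
    m=brass(c["frame"]); n,l,st,ce=cv2.connectedComponentsWithStats(m); out=[]
    for i in range(1,n):
        if st[i,4]>=amin: out.append((ce[i],st[i,4],onplane(c,ce[i],z0+34,name)))
    return out
def rect(c,mask,z,name="wrist"):
    "min-area rectangle of a mask's largest contour, on the plane z: centre, long side, short side, angle of long side"
    cs,_=cv2.findContours(mask.astype(np.uint8),cv2.RETR_EXTERNAL,cv2.CHAIN_APPROX_NONE)
    k=max(cs,key=cv2.contourArea)[:,0].astype(float)
    P=np.array([onplane(c,p,z,name)[:2] for p in k]).astype(np.float32)
    (x,y),(a,b),t=cv2.minAreaRect(P); t=np.radians(t)
    if a<b: a,b,t=b,a,t+np.pi/2
    return np.array([x,y]),a,b,(t+np.pi/2)%np.pi-np.pi/2
E
python3 - <<'E'
from h import *
np.set_printoptions(precision=2,suppress=True)
c=snap("wrist"); f=c["frame"]; h=cv2.cvtColor(f,cv2.COLOR_RGB2HSV)
for b in blocks(c): print(b)
for u,v in [(200,165),(205,155),(285,190),(300,198),(335,170),(340,155),(230,210),(330,190),(242,162)]: print((u,v),h[v,u],f[v,u])
o=cv2.resize(f[110:235,170:420],None,fx=3.2,fy=3.2,interpolation=cv2.INTER_CUBIC)
cv2.imwrite("pics/w2.png",o[:,:,::-1])
E
```

```text
(array([359.68, 155.82]), np.int32(62), array([ 655.58, -178.72,   34.  ]))
(array([211.12, 161.28]), np.int32(40), array([ 464.69, -107.18,   34.  ]))
(array([302.7 , 195.16]), np.int32(43), array([ 561.98, -200.03,   34.  ]))
(array([352.4 , 295.17]), np.int32(342), array([ 576.1 , -381.34,   34.  ]))
(array([203.83, 296.21]), np.int32(349), array([ 358.82, -292.35,   34.  ]))
(array([385.63, 330.04]), np.int32(603), array([ 609.3 , -477.29,   34.  ]))
(array([185.11, 333.25]), np.int32(204), array([ 289.88, -348.35,   34.  ]))
(array([381.78, 416.63]), np.int32(54), array([ 548.02, -726.06,   34.  ]))
(200, 165) [106  23 163] [148 155 163]
(205, 155) [103  34 158] [137 149 158]
(285, 190) [104  27 162] [145 154 162]
(300, 198) [ 19  94 187] [187 162 118]
(335, 170) [104  31 155] [136 146 155]
(340, 155) [104  27 140] [125 133 140]
(230, 210) [101  42 206] [172 193 206]
(330, 190) [103  35 140] [121 132 140]
(242, 162) [103  33 138] [120 130 138]
```

View pics/w2.png

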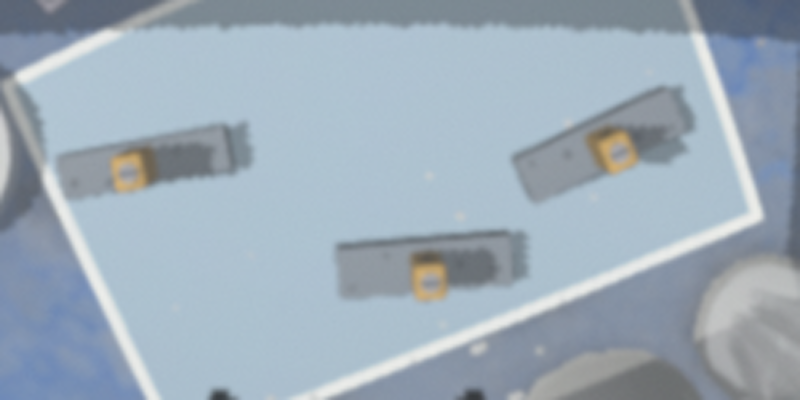

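Run:
```python
from h import *
np.set_printoptions(precision=2,suppress=True)
c=snap("wrist"); Q=lambda p:((p[0]+.5)/3.2-.5+170,(p[1]+.5)/3.2-.5+110)
for n,a,b,cc,t in [("b1",(513,158),(657,90),(535,202),(618,152)),("b2",(337,248),(510,236),(340,297),(430,283)),("b3",(57,155),(225,128),(67,200),(128,172))]:
    A,B,C=[onplane(c,Q(p),12,"wrist")[:2] for p in (a,b,cc)]
    T=onplane(c,Q(t),42,"wrist")[:2]; d=B-A
    phi=np.arctan2(d[1],d[0]); print(n,T,"len",np.linalg.norm(d),"wid",np.linalg.norm(C-A),"phi",phi,"toolyaw",phi+np.pi/2)
print(go(464,-107,100,-0.23+np.pi/2))
```

```text
b1 [ 657.26 -180.99] len 73.35085935621734 wid 22.543412926442915 phi 0.06049720192312481 toolyaw 1.6312935287180215
b2 [ 562.07 -203.04] len 78.50978859111093 wid 22.870696484304695 phi -0.32505084233393766 toolyaw 1.2457454844609588
b3 [ 463.38 -109.09] len 78.38562680693403 wid 21.182857396797285 phi -0.2625641306312183 toolyaw 1.3082321961636783
([0.0151, -0.0927, 0.2005], np.float64(-0.17))
```

Call:
drive_tool --targets '[{"jaw": 0.4, "travel": [0.014, -0.092, 0.2], "twist": -0.15}, {"jaw": 0.4, "travel": [0.014, -0.092, 0.2], "twist": -0.15}, {"jaw": 0.4, "travel": [0.014, -0.092, 0.2], "twist": -0.15}, {"jaw": 0.4, "travel": [0.014, -0.092, 0.2], "twist": -0.15}, {"jaw": 0.4, "travel": [0.014, -0.092, 0.2], "twist": -0.15}, {"jaw": 0.4, "travel": [0.014, -0.092, 0.2], "twist": -0.15}, {"jaw": 0.4, "travel": [0.014, -0.092, 0.2], "twist": -0.15}, {"jaw": 0.4, "travel": [0.014, -0.092, 0.2], "twist": -0.15}]'

```text
t: 2.52
eef_pos: [464.8, -108.6, 100.9]
tcp_rot: [-3.141, 0.0, 1.322]
ft_force: [-0.5, 0.2, -0.6]
opening: 0.403
grip_force: 0.0
```

Run:
```python
from h import *
c=snap("wrist","pics/w3.png"); s=state(); print(s["eef_pos"],s["tcp_rot"])
for b in blocks(c,0): print(b[0],b[1],b[2])
cv2.imwrite("pics/w3b.png",cv2.resize(cv2.imread("pics/w3.png"),(800,600)))
```

```text
[ 465.60279816 -108.72789978  101.57367199] [3.13988635e+00 3.04799432e-04 1.32208160e+00]
[277.         215.58128079] 203 [ 463.51087804 -109.38517034   34.        ]
[494.75704225 232.72535211] 284 [ 652.74689289 -176.06279803   34.        ]
[203.83428571 295.98285714] 350 [ 384.66773859 -164.33969472   34.        ]
[352.18393782 292.96373057] 386 [ 508.5452964  -192.51612187   34.        ]
[386.32646048 329.9742268 ] 582 [ 534.65680903 -243.77784464   34.        ]
[185.87244898 333.26020408] 196 [ 352.86386378 -200.30553811   34.        ]
[381.71698113 416.67924528] 53 [ 521.11100712 -382.11108557   34.        ]
```

View pics/w3b.png

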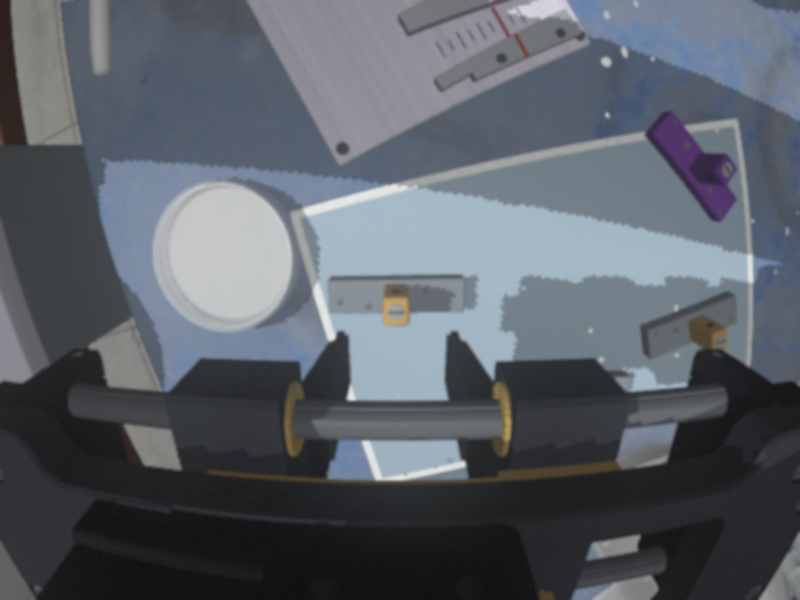

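The block at (396,305) sits between the fingertips at (343,345) and (455,345), and the bar is parallel to the closing line. I'll descend and grip.

Call:
drive_tool --targets '[{"jaw": 0.4, "travel": [0, 0, 0.035], "twist": 0}, {"jaw": 0.4, "travel": [0, 0, 0.07], "twist": 0}, {"jaw": 0.4, "travel": [0, 0, 0.083], "twist": 0}, {"jaw": 0.4, "travel": [0, 0, 0.083], "twist": 0}, {"jaw": 0, "travel": [0, 0, 0.083], "twist": 0}, {"jaw": 0, "travel": [0, 0, 0.083], "twist": 0}, {"jaw": 0, "travel": [0, 0, 0.083], "twist": 0}, {"jaw": 0, "travel": [0, 0, 0.083], "twist": 0}]'

```text
t: 3.23
eef_pos: [465.5, -108.0, 18.9]
tcp_rot: [3.139, 0.0, 1.324]
ft_force: [-0.4, 0.5, 0.7]
opening: 0.175
grip_force: 0.0
```

Call:
drive_tool --targets '[{"jaw": 0, "travel": [0, 0, 0], "twist": 0}, {"jaw": 0, "travel": [0, 0, 0], "twist": 0}, {"jaw": 0, "travel": [0, 0, -0.04], "twist": 0}, {"jaw": 0, "travel": [0, 0, -0.08], "twist": 0}, {"jaw": 0, "travel": [0, 0, -0.08], "twist": 0}]'

```text
t: 3.65
eef_pos: [467.1, -108.4, 103.3]
tcp_rot: [3.133, 0.001, 1.324]
ft_force: [1.1, 0.1, -0.6]
opening: 0.148
grip_force: 30.0
```

Call:
drive_tool --targets '[{"jaw": 0, "travel": [0.091, -0.04, -0.1], "twist": -0.51}, {"jaw": 0, "travel": [0.091, -0.04, -0.1], "twist": -0.51}, {"jaw": 0, "travel": [0.091, -0.04, -0.1], "twist": -0.51}, {"jaw": 0, "travel": [0.091, -0.04, -0.1], "twist": -0.51}, {"jaw": 0, "travel": [0.091, -0.04, -0.1], "twist": -0.51}, {"jaw": 0, "travel": [0.091, -0.04, -0.1], "twist": -0.51}, {"jaw": 0, "travel": [0.091, -0.04, -0.1], "twist": -0.51}]'

```text
t: 4.23
eef_pos: [448.1, -10.1, 196.9]
tcp_rot: [-3.141, -0.0, 1.831]
ft_force: [0.5, -0.8, -1.5]
opening: 0.148
grip_force: 30.0
```

Run:
```python
from h import *
c=snap("wrist","pics/w4.png"); s=state(); print(s["eef_pos"],s["tcp_rot"],s["opening"])
cv2.imwrite("pics/w4b.png",cv2.resize(cv2.imread("pics/w4.png"),(800,600),interpolation=cv2.INTER_CUBIC))
```

```text
[448.02367423 -10.23125081 196.64489954] [-3.14020872e+00 -4.32447351e-04  1.83036158e+00] 0.14292150282210547
```

View pics/w4b.png

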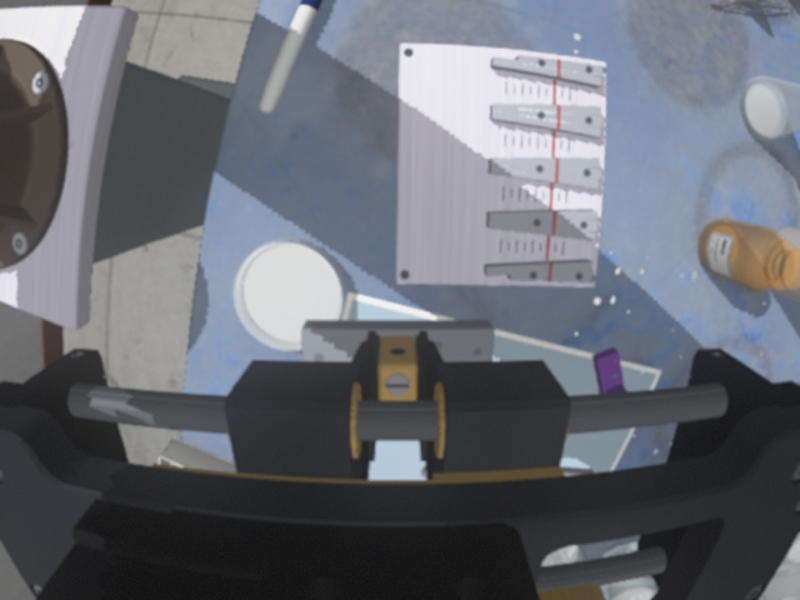

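The whole gauge is visible: corners (400,43), (605,62), (593,287) and (396,283), rail fronts along column 488, and the red line from (558,60) to (551,275).

Run:
```python
from h import *
np.set_printoptions(precision=3,suppress=True)
c=snap("wrist"); Q=lambda p:((p[0]+.5)*.7-.5,(p[1]+.5)*.7-.5)
img=np.array([onplane(c,Q(p),6,"wrist")[:2] for p in [(400,43),(605,62),(594,287),(396,283)]])
loc=np.array([(-85,96),(85,96),(85,-96),(-85,-96)],float)
# rigid fit (Kabsch)
a=loc-loc.mean(0);b=img-img.mean(0);H=a.T@b
th=np.arctan2(H[0,1]-H[1,0],H[0,0]+H[1,1]);R=np.array([[np.cos(th),-np.sin(th)],[np.sin(th),np.cos(th)]])
o=img.mean(0)-R@loc.mean(0); print("gauge",o,th,(img-o)@R-loc)
L=lambda p,z:R.T@(onplane(c,Q(p),z,"wrist")[:2]-o)
for p in [(491,63),(491,110),(488,165),(487,217),(486,268)]: print("railfront",L(p,17))
for p in [(558,60),(558,115),(555,170),(552,215),(551,270)]: print("red top",L(p,17), L(p,6))
hsv=cv2.cvtColor(c["frame"],cv2.COLOR_RGB2HSV); 
m=(((hsv[...,0]<8)|(hsv[...,0]>170))&(hsv[...,1]>90)).astype(np.uint8); m[:30]=0
ys,xs=np.nonzero(m[:205,360:410]); 
P=np.array([R.T@(onplane(c,(x+360,y),11,"wrist")[:2]-o) for x,y in zip(xs,ys)]); print("red",np.median(P[:,0]),len(P))
c2=snap("top")
for X in loc: print(proj(c2,[*(o+R@X),6],"top"))
# bar in hand
print("block", [b for b in blocks(c) if abs(b[0][0]-278)<15][:2])
```

```text
gauge [508.972  84.805] 0.24419501705630586 [[ 0.851 -0.55 ]
 [-1.061 -0.754]
 [-0.535  0.517]
 [ 0.745  0.787]]
railfront [-15.498  79.752]
railfront [-15.154  42.675]
railfront [-16.455   0.376]
railfront [-15.691 -39.363]
railfront [-14.374 -79.201]
red top [38.06  87.918] [41.893 90.854]
red top [38.229 43.309] [42.066 44.841]
red top [37.114 -0.116] [40.916  0.05 ]
red top [ 36.613 -35.473] [ 40.399 -36.419]
red top [ 39.34  -79.472] [ 43.212 -81.802]
red 40.949096983560324 16
[236.141 264.525]
[224.202 212.443]
[282.848 198.621]
[295.677 250.183]
block [(array([278.196, 257.566]), np.int32(845), array([467.425, -87.23 ,  34.   ]))]
```

```bash
cat >> h.py <<'E'
G=np.array([509.3,85.2]); GY=0.248
def gw(x,y): return G+np.array([np.cos(GY)*x-np.sin(GY)*y, np.sin(GY)*x+np.cos(GY)*y])
def gl(p): d=np.array(p[:2])-G; return np.array([np.cos(GY)*d[0]+np.sin(GY)*d[1], -np.sin(GY)*d[0]+np.cos(GY)*d[1]])
E
python3 -c "
from h import *
print(gw(-48,-63),go(*gw(-48,-63),60,GY+np.pi/2))"
```

```text
[478.23288139  12.34511587] ([0.0142, 0.0349, 0.1366], np.float64(0.012))
```

Call:
drive_tool --targets '[{"jaw": 0, "travel": [0.014, 0.035, 0.05], "twist": 0.012}, {"jaw": 0, "travel": [0.014, 0.035, 0.09], "twist": 0.012}, {"jaw": 0, "travel": [0.014, 0.035, 0.136], "twist": 0.012}, {"jaw": 0, "travel": [0.014, 0.035, 0.136], "twist": 0.012}, {"jaw": 0, "travel": [0.014, 0.035, 0.136], "twist": 0.012}]'

```text
t: 4.8
eef_pos: [476.4, 12.8, 57.2]
tcp_rot: [-3.134, -0.003, 1.82]
ft_force: [-0.3, 0.7, -2.2]
opening: 0.145
grip_force: 30.0
```

Call:
drive_tool --targets '[{"jaw": 0, "travel": [0, 0, 0.02], "twist": 0}, {"jaw": 0, "travel": [0, 0, 0.032], "twist": 0}, {"jaw": 0, "travel": [0, 0, 0.034], "twist": 0}, {"jaw": 0, "travel": [0, 0, 0.034], "twist": 0}]'

```text
t: 5.13
eef_pos: [478.5, 12.6, 27.9]
tcp_rot: [-3.141, -0.0, 1.821]
ft_force: [1.1, -0.5, -1.7]
opening: 0.144
grip_force: 30.0
```

Run:
```python
from h import *
c=snap("wrist","pics/w5.png"); s=state(); print(s["eef_pos"],s["tcp_rot"],s["opening"],s["ft_force"],gl(s["eef_pos"]))
cv2.imwrite("pics/w5b.png",cv2.resize(cv2.imread("pics/w5.png")[80:300,120:460],(800,518),interpolation=cv2.INTER_CUBIC))
```

```text
[478.81027272  12.62520746  28.4391329 ] [3.14110161e+00 2.73151266e-04 1.82087838e+00] 0.14489782357087397 [-0.33821325  0.41778785 -1.5984849 ] [-47.37152093 -62.87020747]
```

View pics/w5b.png

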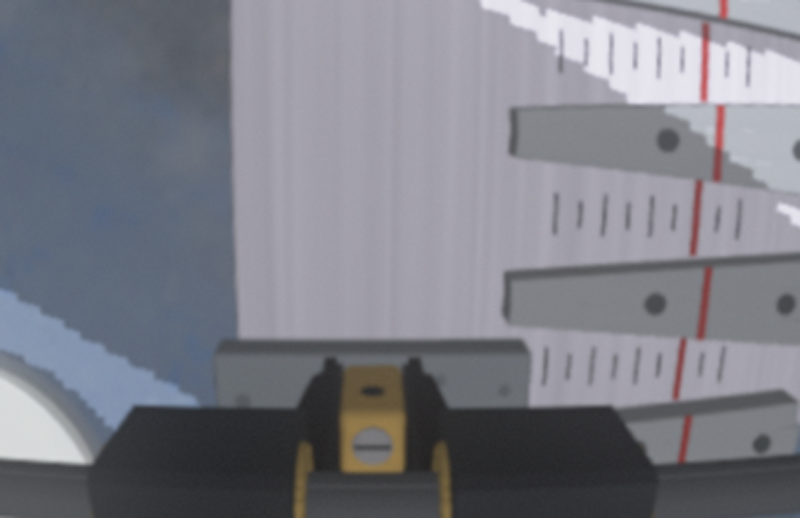

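The bar's leading end at (528,345) is just inside the mouth of the rightmost lane, between the rails. I'll lower it, slacken the grip and begin the push.

Call:
drive_tool --targets '[{"jaw": 0, "travel": [0, 0, 0.002], "twist": 0}, {"jaw": 0, "travel": [0, 0, 0.0035], "twist": 0}, {"jaw": 0, "travel": [0, 0, 0.005], "twist": 0}, {"jaw": 0, "travel": [0, 0, 0.005], "twist": 0}]'

```text
t: 5.52
eef_pos: [479.0, 12.8, 24.5]
tcp_rot: [3.139, 0.001, 1.822]
ft_force: [-4.3, -0.8, 22.5]
opening: 0.146
grip_force: 30.0
```

Call:
drive_tool --targets '[{"jaw": 0.21, "travel": [0, 0, 0], "twist": 0}, {"jaw": 0.21, "travel": [0, 0, 0], "twist": 0}, {"jaw": 0.21, "travel": [0, 0, 0], "twist": 0}]'

```text
t: 5.77
eef_pos: [478.7, 13.0, 23.0]
tcp_rot: [3.141, 0.0, 1.822]
ft_force: [0.6, 0.0, -0.8]
opening: 0.211
grip_force: 0.0
```

Call:
drive_tool --targets '[{"jaw": 0.21, "travel": [0, 0.004, 0], "twist": 0}, {"jaw": 0.21, "travel": [0, 0.008, 0], "twist": 0}, {"jaw": 0.21, "travel": [0, 0.012, 0], "twist": 0}, {"jaw": 0.21, "travel": [0, 0.016, 0], "twist": 0}, {"jaw": 0.21, "travel": [0, 0.02, 0], "twist": 0}, {"jaw": 0.21, "travel": [0, 0.02, 0], "twist": 0}]'

```text
t: 6.27
eef_pos: [498.8, 18.1, 22.5]
tcp_rot: [3.141, 0.0, 1.822]
ft_force: [0.6, 0.1, 0.3]
opening: 0.213
grip_force: 0.0
```

Call:
drive_tool --targets '[{"jaw": 0.21, "travel": [0, 0.003, 0], "twist": 0}, {"jaw": 0.21, "travel": [0, 0.006, 0], "twist": 0}, {"jaw": 0.21, "travel": [0, 0.009, 0], "twist": 0}, {"jaw": 0.21, "travel": [0, 0.012, 0], "twist": 0}, {"jaw": 0.21, "travel": [0, 0.014, 0], "twist": 0}, {"jaw": 0.21, "travel": [0, 0.015, 0], "twist": 0}]'

```text
t: 6.77
eef_pos: [512.6, 21.7, 22.6]
tcp_rot: [3.142, 0.0, 1.822]
ft_force: [-1.6, -0.6, 1.3]
opening: 0.211
grip_force: 0.7
```

Run:
```python
from h import *
c=snap("wrist","pics/w6.png"); s=state(); print(s["eef_pos"],s["tcp_rot"],s["opening"],s["ft_force"],gl(s["eef_pos"]))
cv2.imwrite("pics/w6b.png",cv2.resize(cv2.imread("pics/w6.png")[80:300,120:460],(800,518),interpolation=cv2.INTER_CUBIC))
```

```text
[512.70415624  21.71077966  22.607681  ] [3.14134493e+00 1.84574827e-04 1.82184544e+00] 0.20772287775253132 [-0.19342521  0.0861752  -0.23035196] [-12.28441509 -62.38238954]
```

View pics/w6b.png

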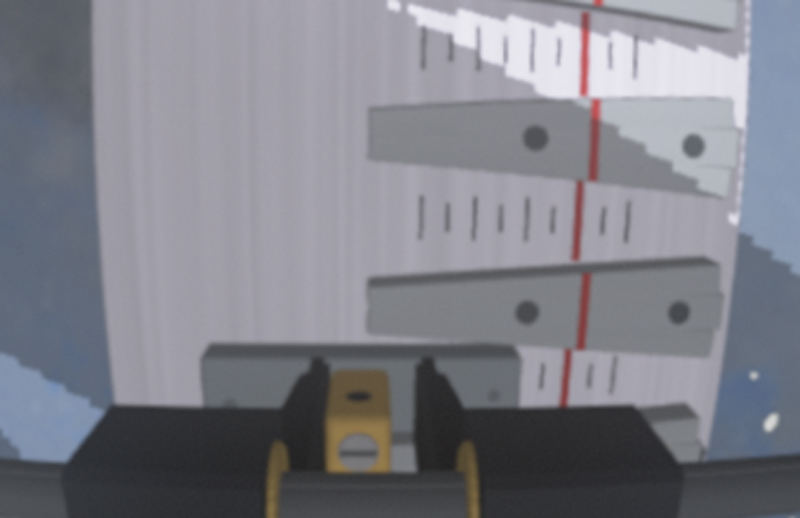

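Call:
drive_tool --targets '[{"jaw": 0.21, "travel": [0, 0.001, 0], "twist": 0}, {"jaw": 0.21, "travel": [0, 0.002, 0], "twist": 0}, {"jaw": 0.21, "travel": [0, 0.003, 0], "twist": 0}, {"jaw": 0.21, "travel": [0, 0.004, 0], "twist": 0}, {"jaw": 0.21, "travel": [0, 0.005, 0], "twist": 0}]'

```text
t: 7.23
eef_pos: [517.2, 22.9, 22.6]
tcp_rot: [-3.142, 0.0, 1.822]
ft_force: [-1.1, 0.1, 1.0]
opening: 0.207
grip_force: 0.5
```

Call:
drive_tool --targets '[{"jaw": 0.21, "travel": [0, 0.001, 0], "twist": 0}, {"jaw": 0.21, "travel": [0, 0.002, 0], "twist": 0}, {"jaw": 0.21, "travel": [0, 0.003, 0], "twist": 0}, {"jaw": 0.21, "travel": [0, 0.004, 0], "twist": 0}, {"jaw": 0.21, "travel": [0, 0.005, 0], "twist": 0}]'

```text
t: 7.65
eef_pos: [522.1, 24.2, 22.6]
tcp_rot: [-3.142, 0.0, 1.822]
ft_force: [-1.2, -1.1, 0.1]
opening: 0.209
grip_force: 0.6
```

Call:
drive_tool --targets '[{"jaw": 0.21, "travel": [0, 0.0007, 0], "twist": 0}, {"jaw": 0.21, "travel": [0, 0.0014, 0], "twist": 0}, {"jaw": 0.21, "travel": [0, 0.0021, 0], "twist": 0}, {"jaw": 0.21, "travel": [0, 0.0028, 0], "twist": 0}, {"jaw": 0.21, "travel": [0, 0.0035, 0], "twist": 0}, {"jaw": 0.21, "travel": [0, 0.004, 0], "twist": 0}]'

```text
t: 8.15
eef_pos: [526.0, 25.2, 22.6]
tcp_rot: [3.142, 0.0, 1.822]
ft_force: [-0.8, 0.5, -0.0]
opening: 0.208
grip_force: 0.7
```

Call:
drive_tool --targets '[{"jaw": 0.21, "travel": [0, 0.0007, 0], "twist": 0}, {"jaw": 0.21, "travel": [0, 0.0014, 0], "twist": 0}, {"jaw": 0.21, "travel": [0, 0.0021, 0], "twist": 0}, {"jaw": 0.21, "travel": [0, 0.0028, 0], "twist": 0}, {"jaw": 0.21, "travel": [0, 0.0035, 0], "twist": 0}, {"jaw": 0.21, "travel": [0, 0.004, 0], "twist": 0}]'

```text
t: 8.65
eef_pos: [529.9, 26.2, 22.6]
tcp_rot: [3.142, 0.0, 1.822]
ft_force: [-0.7, -0.3, 0.1]
opening: 0.211
grip_force: 0.8
```

Call:
drive_tool --targets '[{"jaw": 0.21, "travel": [0, 0.0007, 0], "twist": 0}, {"jaw": 0.21, "travel": [0, 0.0014, 0], "twist": 0}, {"jaw": 0.21, "travel": [0, 0.0021, 0], "twist": 0}, {"jaw": 0.21, "travel": [0, 0.0028, 0], "twist": 0}, {"jaw": 0.21, "travel": [0, 0.0035, 0], "twist": 0}, {"jaw": 0.21, "travel": [0, 0.004, 0], "twist": 0}]'

```text
t: 9.15
eef_pos: [533.7, 27.2, 22.6]
tcp_rot: [-3.141, 0.0, 1.822]
ft_force: [-2.0, -1.0, 1.4]
opening: 0.213
grip_force: 1.1
```

Call:
drive_tool --targets '[{"jaw": 0.21, "travel": [0, 0.0007, 0], "twist": 0}, {"jaw": 0.21, "travel": [0, 0.0014, 0], "twist": 0}, {"jaw": 0.21, "travel": [0, 0.0021, 0], "twist": 0}, {"jaw": 0.21, "travel": [0, 0.0028, 0], "twist": 0}, {"jaw": 0.21, "travel": [0, 0.0035, 0], "twist": 0}, {"jaw": 0.21, "travel": [0, 0.004, 0], "twist": 0}]'

```text
t: 9.65
eef_pos: [537.1, 28.2, 22.6]
tcp_rot: [-3.141, -0.0, 1.822]
ft_force: [-5.0, -0.7, 4.1]
opening: 0.207
grip_force: 2.7
```

Run:
```python
from h import *
c=snap("wrist","pics/w7.png"); s=state(); print(s["eef_pos"],s["tcp_rot"],s["opening"],s["ft_force"],gl(s["eef_pos"]))
cv2.imwrite("pics/w7b.png",cv2.resize(cv2.imread("pics/w7.png")[80:300,120:460],(800,518),interpolation=cv2.INTER_CUBIC))
```

```text
[537.1968996   28.13646229  22.60144961] [-3.14064654e+00 -1.52818428e-04  1.82187593e+00] 0.21129285476419146 [-4.86209775 -0.5234778   3.1670395 ] [ 13.03626423 -62.16542575]
```

View pics/w7b.png

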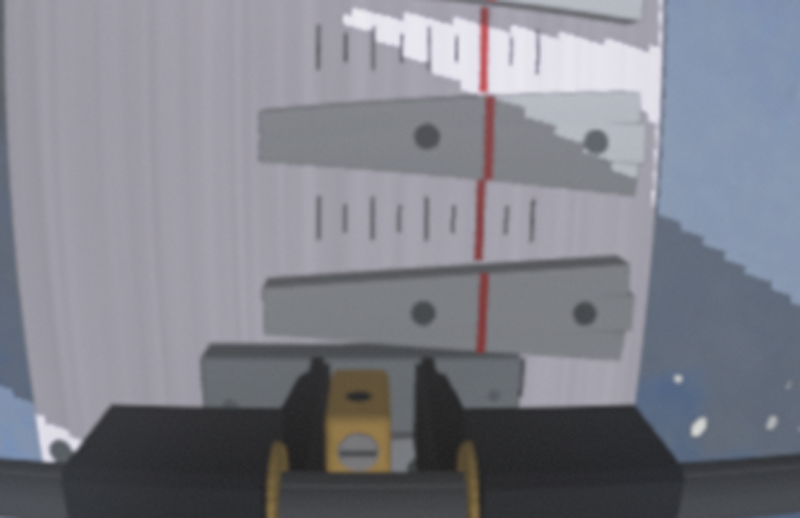

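Force has risen to 5 N. The leading end (520) is past the red line (484) by about 10 mm, so this bar is worn. I'll press a little more to seat it.

Call:
drive_tool --targets '[{"jaw": 0.21, "travel": [0, 0.0004, 0], "twist": 0}, {"jaw": 0.21, "travel": [0, 0.0008, 0], "twist": 0}, {"jaw": 0.21, "travel": [0, 0.0008, 0], "twist": 0}]'

```text
t: 9.95
eef_pos: [537.6, 28.3, 22.6]
tcp_rot: [-3.14, -0.0, 1.822]
ft_force: [-7.0, -1.5, 5.5]
opening: 0.213
grip_force: 3.2
```

Call:
drive_tool --targets '[{"jaw": 0.3, "travel": [0, -0.002, 0], "twist": 0}, {"jaw": 0.4, "travel": [0, -0.002, 0], "twist": 0}, {"jaw": 0.4, "travel": [0, -0.002, -0.03], "twist": 0}, {"jaw": 0.4, "travel": [0, -0.002, -0.07], "twist": 0}, {"jaw": 0.4, "travel": [0, -0.002, -0.1], "twist": 0}, {"jaw": 0.4, "travel": [0, -0.002, -0.1], "twist": 0}]'

```text
t: 10.45
eef_pos: [539.1, 27.8, 127.9]
tcp_rot: [3.133, 0.003, 1.822]
ft_force: [0.5, 0.8, 0.9]
opening: 0.398
grip_force: 0.0
```

Run:
```python
from h import *
s=state(); print(s["eef_pos"],s["opening"]); print(go(562,-202,100,-0.29+np.pi/2), go(562,-202,200,-0.29+np.pi/2))
```

```text
[539.11148717  27.76077976 127.92530386] 0.39841311173318195
([-0.2282, -0.0349, 0.0279], np.float64(0.541)) ([-0.2282, -0.0349, -0.0721], np.float64(0.541))
```

Call:
drive_tool --targets '[{"jaw": 0.4, "travel": [-0.228, -0.032, 0.022], "twist": 0.54}, {"jaw": 0.4, "travel": [-0.228, -0.032, 0.022], "twist": 0.54}, {"jaw": 0.4, "travel": [-0.228, -0.032, 0.022], "twist": 0.54}, {"jaw": 0.4, "travel": [-0.228, -0.032, 0.022], "twist": 0.54}, {"jaw": 0.4, "travel": [-0.228, -0.032, 0.022], "twist": 0.54}, {"jaw": 0.4, "travel": [-0.228, -0.032, 0.022], "twist": 0.54}, {"jaw": 0.4, "travel": [-0.228, -0.032, 0.022], "twist": 0.54}, {"jaw": 0.4, "travel": [-0.228, -0.032, 0.022], "twist": 0.54}]'

```text
t: 11.12
eef_pos: [561.9, -202.0, 99.9]
tcp_rot: [-3.142, -0.0, 1.28]
ft_force: [0.1, 0.5, 0.5]
opening: 0.402
grip_force: 0.0
```

Call:
drive_tool --targets '[{"jaw": 0.4, "travel": [0, 0, 0], "twist": 0}, {"jaw": 0.4, "travel": [0, 0, 0], "twist": 0}]'

```text
t: 11.28
eef_pos: [562.0, -199.7, 100.6]
tcp_rot: [-3.142, -0.0, 1.283]
ft_force: [0.3, 0.1, -0.4]
opening: 0.398
grip_force: 0.0
```

```bash
cat >> h.py <<'E'
def check(name="wrist",z=1.0):
    "block under the hand: offset from the TCP along the tool axes, angle of the bar against the closing line"
    c=read_camera("wrist"); s=state(); p=s["eef_pos"]; w=s["tcp_rot"][2]
    out=[]
    for uv,a,X in blocks(c,z):
        d=X[:2]-p[:2]
        if np.hypot(*d)<60: out.append((a,np.round(X,1),"tool x,y off",np.round([np.cos(w)*d[0]+np.sin(w)*d[1],np.sin(w)*d[0]-np.cos(w)*d[1]],1)))
    print("t",s["t"],"eef",p.round(1),"w",round(w,3),"open",round(s["opening"],3),out)
    return c
def barangle(c,X,z=12):
    "angle of a bar: longest straight edges (Hough) near its block"
    f=c["frame"]; g=cv2.GaussianBlur(cv2.cvtColor(f,cv2.COLOR_RGB2GRAY),(3,3),0)
    e=cv2.Canny(g,40,110); u,v=proj(c,[*X[:2],z],"wrist").astype(int)
    m=np.zeros_like(e); m[max(0,v-45):v+45,max(0,u-85):u+85]=255; e&=m
    L=cv2.HoughLinesP(e,1,np.pi/180,20,minLineLength=35,maxLineGap=6)
    r=[]
    for x1,y1,x2,y2 in ([] if L is None else L.reshape(-1,4)):
        A,B=[onplane(c,q,z,"wrist")[:2] for q in((x1,y1),(x2,y2))]
        d=B-A; r.append((round(float((np.arctan2(d[1],d[0])+np.pi/2)%np.pi-np.pi/2),3),round(float(np.linalg.norm(d))),(int(x1),int(y1))))
    return sorted(r,key=lambda q:-q[1])[:5]
E
python3 - <<'E'
from h import *
c=check(); print(barangle(c,[562,-202]))
cv2.imwrite("pics/w8.png",c["frame"][:,:,::-1])
E
```

```text
t 11.3333 eef [ 562.1 -199.7  100.8] w 1.283 open 0.399 [(np.int32(198), array([ 562.5, -202.7,   35. ]), 'tool x,y off', array([-2.8,  1.2]))]
[(-0.299, 72, (234, 195)), (-0.316, 55, (266, 192)), (-0.394, 42, (276, 219)), (-0.03, 40, (267, 252)), (-0.357, 36, (273, 201))]
```

Call:
drive_tool --targets '[{"jaw": 0.4, "travel": [-0.002, 0.001, 0.035], "twist": 0.012}, {"jaw": 0.4, "travel": [-0.002, 0.001, 0.07], "twist": 0.012}, {"jaw": 0.4, "travel": [-0.002, 0.001, 0.083], "twist": 0.012}, {"jaw": 0.4, "travel": [-0.002, 0.001, 0.083], "twist": 0.012}, {"jaw": 0, "travel": [-0.002, 0.001, 0.083], "twist": 0.012}, {"jaw": 0, "travel": [-0.002, 0.001, 0.083], "twist": 0.012}, {"jaw": 0, "travel": [-0.002, 0.001, 0.083], "twist": 0.012}, {"jaw": 0, "travel": [-0.002, 0.001, 0.083], "twist": 0.012}]'

```text
t: 12.0
eef_pos: [563.0, -203.2, 19.0]
tcp_rot: [3.139, 0.0, 1.27]
ft_force: [0.1, -0.2, -1.1]
opening: 0.175
grip_force: 0.0
```

Call:
drive_tool --targets '[{"jaw": 0, "travel": [0, 0, 0], "twist": 0}, {"jaw": 0, "travel": [0, 0, 0], "twist": 0}, {"jaw": 0, "travel": [0, 0, -0.04], "twist": 0}, {"jaw": 0, "travel": [0, 0, -0.08], "twist": 0}, {"jaw": 0, "travel": [0, 0, -0.08], "twist": 0}, {"jaw": 0, "travel": [0, 0, -0.08], "twist": 0}]'

```text
t: 12.5
eef_pos: [563.2, -203.6, 99.9]
tcp_rot: [3.137, 0.001, 1.27]
ft_force: [0.2, 0.3, -2.0]
opening: 0.147
grip_force: 30.0
```

Run:
```python
from h import *
s=state(); print(s["eef_pos"],s["opening"],s["grip_force"]); print(gw(-48,-21),go(*gw(-48,-21),100,GY+np.pi/2))
```

```text
[ 563.17664441 -203.59822444   99.85095252] 0.1469020748405821 29.99970316886902
[467.92332447  53.06013812] ([0.2169, -0.1671, -0.0001], np.float64(-0.549))
```

Call:
drive_tool --targets '[{"jaw": 0, "travel": [0.217, -0.167, -0.01], "twist": -0.549}, {"jaw": 0, "travel": [0.217, -0.167, -0.01], "twist": -0.549}, {"jaw": 0, "travel": [0.217, -0.167, -0.01], "twist": -0.549}, {"jaw": 0, "travel": [0.217, -0.167, -0.01], "twist": -0.549}, {"jaw": 0, "travel": [0.217, -0.167, -0.01], "twist": -0.549}, {"jaw": 0, "travel": [0.217, -0.167, -0.01], "twist": -0.549}, {"jaw": 0, "travel": [0.217, -0.167, -0.01], "twist": -0.549}, {"jaw": 0, "travel": [0.217, -0.167, -0.01], "twist": -0.549}]'

```text
t: 13.17
eef_pos: [464.5, 57.0, 106.8]
tcp_rot: [-3.139, -0.001, 1.822]
ft_force: [0.9, -0.8, -2.1]
opening: 0.145
grip_force: 30.0
```

Call:
drive_tool --targets '[{"jaw": 0, "travel": [0, 0, 0], "twist": 0}, {"jaw": 0, "travel": [0, 0, 0.03], "twist": 0}, {"jaw": 0, "travel": [0, 0, 0.05], "twist": 0}, {"jaw": 0, "travel": [0, 0, 0.05], "twist": 0}, {"jaw": 0, "travel": [0, 0, 0.05], "twist": 0}]'

```text
t: 13.58
eef_pos: [467.0, 52.7, 56.7]
tcp_rot: [-3.139, -0.001, 1.818]
ft_force: [-0.1, -0.1, -1.1]
opening: 0.148
grip_force: 30.0
```

Run:
```python
from h import *
s=state(); print(s["eef_pos"],s["tcp_rot"],s["opening"],s["grip_force"],gl(s["eef_pos"])); print(go(*gw(-48,-21),27,GY+np.pi/2))
```

```text
[466.9721395   52.70631895  56.74589502] [-3.13881052e+00 -6.19972744e-04  1.81755046e+00] 0.1478997556143957 29.999694228172302 [-49.00893419 -21.10951094]
([0.0001, 0.001, 0.0297], np.float64(-0.001))
```

Call:
drive_tool --targets '[{"jaw": 0, "travel": [0, 0.001, 0.02], "twist": 0}, {"jaw": 0, "travel": [0, 0.001, 0.029], "twist": 0}, {"jaw": 0, "travel": [0, 0.001, 0.031], "twist": 0}, {"jaw": 0, "travel": [0, 0.001, 0.033], "twist": 0}, {"jaw": 0, "travel": [0, 0.001, 0.033], "twist": 0}]'

```text
t: 14.0
eef_pos: [468.4, 53.6, 25.1]
tcp_rot: [3.141, 0.0, 1.819]
ft_force: [0.2, -0.3, -0.6]
opening: 0.145
grip_force: 30.0
```

Call:
drive_tool --targets '[{"jaw": 0.21, "travel": [0, 0, 0], "twist": 0}, {"jaw": 0.21, "travel": [0, 0, 0], "twist": 0}, {"jaw": 0.21, "travel": [0, 0, 0], "twist": 0}]'

```text
t: 14.25
eef_pos: [468.5, 53.8, 25.1]
tcp_rot: [3.141, 0.0, 1.819]
ft_force: [-0.1, -0.8, -0.4]
opening: 0.209
grip_force: 0.0
```

Call:
drive_tool --targets '[{"jaw": 0.21, "travel": [0, 0.003, 0], "twist": 0}, {"jaw": 0.21, "travel": [0, 0.006, 0], "twist": 0}, {"jaw": 0.21, "travel": [0, 0.009, 0], "twist": 0}, {"jaw": 0.21, "travel": [0, 0.012, 0], "twist": 0}, {"jaw": 0.21, "travel": [0, 0.015, 0], "twist": 0}, {"jaw": 0.21, "travel": [0, 0.018, 0], "twist": 0}, {"jaw": 0.21, "travel": [0, 0.02, 0], "twist": 0}, {"jaw": 0.21, "travel": [0, 0.02, 0], "twist": 0}]'

```text
t: 14.92
eef_pos: [488.1, 58.8, 24.6]
tcp_rot: [3.141, 0.0, 1.819]
ft_force: [-0.7, 0.3, -0.2]
opening: 0.211
grip_force: 0.0
```

Run:
```python
from h import *
c=snap("wrist","pics/w9.png"); s=state(); print(s["eef_pos"],s["opening"],s["ft_force"],gl(s["eef_pos"]))
cv2.imwrite("pics/w9b.png",cv2.resize(cv2.imread("pics/w9.png")[80:300,120:460],(800,518),interpolation=cv2.INTER_CUBIC))
```

```text
[488.09749627  58.8149491   24.55715199] 0.2129904516647858 [ 0.05817132  0.80931232 -0.27386864] [-27.03044274 -20.37332179]
```

View pics/w9b.png

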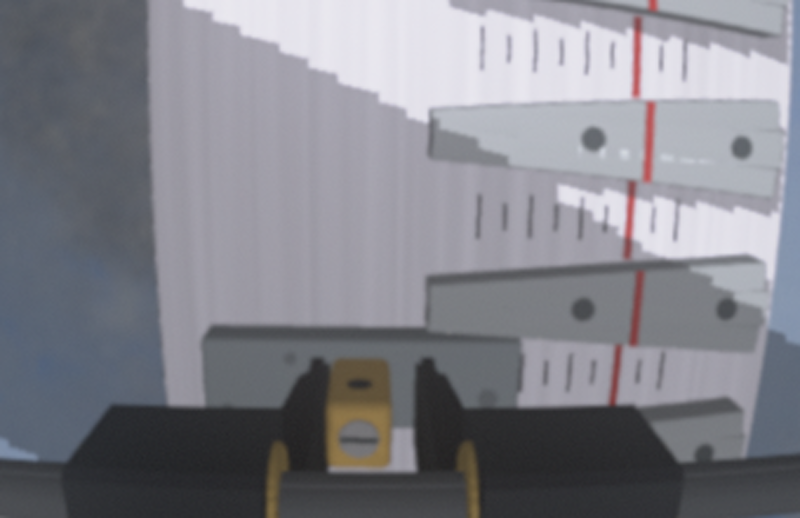

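The second bar looks broader: its edge at row 327 is right beside the upper rail, and its lead (520) is well short of the red line (620). I'll creep on.

Call:
drive_tool --targets '[{"jaw": 0.21, "travel": [0, 0.001, 0], "twist": 0}, {"jaw": 0.21, "travel": [0, 0.002, 0], "twist": 0}, {"jaw": 0.21, "travel": [0, 0.003, 0], "twist": 0}, {"jaw": 0.21, "travel": [0, 0.004, 0], "twist": 0}, {"jaw": 0.21, "travel": [0, 0.004, 0], "twist": 0}]'

```text
t: 15.38
eef_pos: [491.8, 59.7, 24.6]
tcp_rot: [3.141, 0.0, 1.819]
ft_force: [-0.2, 0.5, 0.1]
opening: 0.214
grip_force: 0.0
```

Call:
drive_tool --targets '[{"jaw": 0.21, "travel": [0, 0.001, 0], "twist": 0}, {"jaw": 0.21, "travel": [0, 0.002, 0], "twist": 0}, {"jaw": 0.21, "travel": [0, 0.003, 0], "twist": 0}, {"jaw": 0.21, "travel": [0, 0.004, 0], "twist": 0}, {"jaw": 0.21, "travel": [0, 0.004, 0], "twist": 0}]'

```text
t: 15.8
eef_pos: [495.6, 60.7, 24.6]
tcp_rot: [3.141, 0.0, 1.819]
ft_force: [-0.2, 0.3, -0.3]
opening: 0.207
grip_force: 0.0
```

Call:
drive_tool --targets '[{"jaw": 0.21, "travel": [0, 0.0008, 0], "twist": 0}, {"jaw": 0.21, "travel": [0, 0.0016, 0], "twist": 0}, {"jaw": 0.21, "travel": [0, 0.0024, 0], "twist": 0}, {"jaw": 0.21, "travel": [0, 0.0032, 0], "twist": 0}, {"jaw": 0.21, "travel": [0, 0.004, 0], "twist": 0}]'

```text
t: 16.22
eef_pos: [499.3, 61.7, 24.6]
tcp_rot: [-3.142, 0.0, 1.819]
ft_force: [-1.3, -0.9, -0.6]
opening: 0.212
grip_force: 0.7
```

Run:
```python
from h import *
c=snap("wrist","pics/w10.png"); s=state(); print(s["eef_pos"],s["opening"],s["ft_force"],gl(s["eef_pos"]))
cv2.imwrite("pics/w10b.png",cv2.resize(cv2.imread("pics/w10.png")[80:300,120:460],(800,518),interpolation=cv2.INTER_CUBIC))
```

```text
[499.42882147  61.7188429   24.61966386] 0.21194078157831397 [-0.30777704 -0.75842818 -0.25935251] [-15.33298997 -20.33972277]
```

View pics/w10b.png

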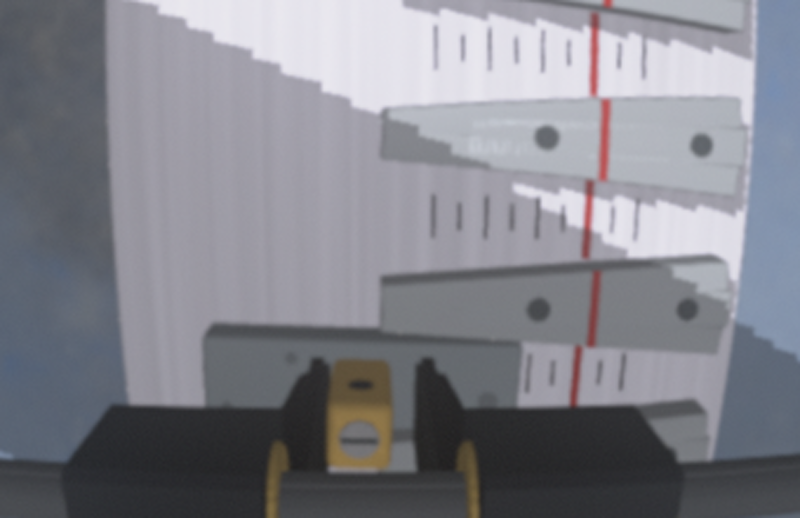

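The bar's lead (520) is about 13 mm short of the red line (578), with no wedging force yet. I'll keep creeping and rely on force and numbers, since only one picture view is left.

Call:
drive_tool --targets '[{"jaw": 0.21, "travel": [0, 0.0008, 0], "twist": 0}, {"jaw": 0.21, "travel": [0, 0.0016, 0], "twist": 0}, {"jaw": 0.21, "travel": [0, 0.0024, 0], "twist": 0}, {"jaw": 0.21, "travel": [0, 0.003, 0], "twist": 0}]'

```text
t: 16.6
eef_pos: [502.2, 62.4, 24.6]
tcp_rot: [3.142, 0.0, 1.819]
ft_force: [-0.5, -0.1, -0.7]
opening: 0.207
grip_force: 0.7
```

Call:
drive_tool --targets '[{"jaw": 0.21, "travel": [0, 0.0008, 0], "twist": 0}, {"jaw": 0.21, "travel": [0, 0.0016, 0], "twist": 0}, {"jaw": 0.21, "travel": [0, 0.0024, 0], "twist": 0}, {"jaw": 0.21, "travel": [0, 0.0032, 0], "twist": 0}, {"jaw": 0.21, "travel": [0, 0.004, 0], "twist": 0}]'

```text
t: 17.02
eef_pos: [504.5, 63.3, 24.5]
tcp_rot: [-3.138, -0.001, 1.819]
ft_force: [-10.2, -4.3, 8.0]
opening: 0.209
grip_force: 5.4
```

Call:
drive_tool --targets '[{"jaw": 0.21, "travel": [0, -0.003, 0], "twist": 0}, {"jaw": 0.21, "travel": [0, -0.003, 0], "twist": 0}, {"jaw": 0.21, "travel": [-0.0007, -0.002, 0], "twist": 0}, {"jaw": 0.21, "travel": [-0.0007, -0.001, 0], "twist": 0}, {"jaw": 0.21, "travel": [-0.0007, -0.0005, 0], "twist": 0}, {"jaw": 0.21, "travel": [-0.0007, 0, 0], "twist": 0}]'

```text
t: 17.52
eef_pos: [504.8, 62.4, 24.6]
tcp_rot: [-3.138, -0.0, 1.819]
ft_force: [-8.0, -5.0, 8.7]
opening: 0.212
grip_force: 5.2
```

Run:
```python
from h import *
s=state(); print(s["eef_pos"],s["opening"],s["ft_force"],gl(s["eef_pos"]))
```

```text
[504.78242575  62.41967952  24.56607411] 0.21160215239448316 [-8.03976249 -5.00872742  8.67960583] [ -9.97114635 -20.97445396]
```

Call:
drive_tool --targets '[{"jaw": 0.3, "travel": [0, -0.003, 0], "twist": 0}, {"jaw": 0.4, "travel": [0, -0.003, 0], "twist": 0}, {"jaw": 0.4, "travel": [0, -0.003, -0.03], "twist": 0}, {"jaw": 0.4, "travel": [0, -0.003, -0.07], "twist": 0}, {"jaw": 0.4, "travel": [0, -0.003, -0.1], "twist": 0}, {"jaw": 0.4, "travel": [0, -0.003, -0.1], "twist": 0}, {"jaw": 0.4, "travel": [0, -0.003, -0.1], "twist": 0}]'

```text
t: 18.1
eef_pos: [504.3, 62.1, 126.0]
tcp_rot: [3.138, 0.001, 1.819]
ft_force: [-0.3, 0.3, -0.5]
opening: 0.395
grip_force: 0.0
```

Run:
```python
from h import *
s=state(); print(s["eef_pos"],s["opening"]); print(go(655.5,-179.5,110,0.03+np.pi/2))
c=read_camera("top"); print([ (b[0],b[2]) for b in blocks(c,0,"top",6) if 400<b[2][0]<700 and -260<b[2][1]<200])
```

```text
[504.25092554  62.10868074 126.04524133] 0.39515677105866
([-0.2714, 0.0873, 0.016], np.float64(0.218))
[(array([342.8, 184.8]), array([ 655.32873751, -176.60950933,   34.        ]))]
```

Call:
drive_tool --targets '[{"jaw": 0.4, "travel": [-0.271, 0.088, 0.025], "twist": 0.218}, {"jaw": 0.4, "travel": [-0.271, 0.088, 0.025], "twist": 0.218}, {"jaw": 0.4, "travel": [-0.271, 0.088, 0.025], "twist": 0.218}, {"jaw": 0.4, "travel": [-0.271, 0.088, 0.025], "twist": 0.218}, {"jaw": 0.4, "travel": [-0.271, 0.088, 0.025], "twist": 0.218}, {"jaw": 0.4, "travel": [-0.271, 0.088, 0.025], "twist": 0.218}, {"jaw": 0.4, "travel": [-0.271, 0.088, 0.025], "twist": 0.218}, {"jaw": 0.4, "travel": [-0.271, 0.088, 0.025], "twist": 0.218}]'

```text
t: 18.82
eef_pos: [656.8, -184.5, 96.3]
tcp_rot: [-3.141, 0.0, 1.597]
ft_force: [-0.4, 0.7, -0.2]
opening: 0.398
grip_force: 0.0
```

Call:
drive_tool --targets '[{"jaw": 0.4, "travel": [0, 0, 0], "twist": 0}, {"jaw": 0.4, "travel": [0, 0, 0], "twist": 0}, {"jaw": 0.4, "travel": [0, 0, 0], "twist": 0}]'

```text
t: 19.07
eef_pos: [654.4, -177.9, 98.8]
tcp_rot: [-3.14, -0.001, 1.602]
ft_force: [-0.0, 0.2, 0.7]
opening: 0.402
grip_force: 0.0
```

Run:
```python
from h import *
c=check(); print(barangle(c,[655.5,-179.5]))
```

```text
t 19.1167 eef [ 654.6 -177.9   99.3] w 1.602 open 0.399 [(np.int32(208), array([ 658.2, -180.8,   35. ]), 'tool x,y off', array([-3. ,  3.5]))]
[(-1.567, 77, (349, 252)), (-1.564, 65, (355, 251)), (0.06, 62, (243, 225)), (-0.334, 46, (286, 202)), (0.034, 30, (300, 197))]
```

Call:
drive_tool --targets '[{"jaw": 0.4, "travel": [-0.002, 0.003, 0.035], "twist": -0.015}, {"jaw": 0.4, "travel": [-0.002, 0.003, 0.07], "twist": -0.015}, {"jaw": 0.4, "travel": [-0.002, 0.003, 0.082], "twist": -0.015}, {"jaw": 0.4, "travel": [-0.002, 0.003, 0.082], "twist": -0.015}, {"jaw": 0, "travel": [-0.002, 0.003, 0.082], "twist": -0.015}, {"jaw": 0, "travel": [-0.002, 0.003, 0.082], "twist": -0.015}, {"jaw": 0, "travel": [-0.002, 0.003, 0.082], "twist": -0.015}, {"jaw": 0, "travel": [-0.002, 0.003, 0.082], "twist": -0.015}]'

```text
t: 19.78
eef_pos: [658.8, -181.2, 19.3]
tcp_rot: [3.139, 0.001, 1.616]
ft_force: [-0.2, 0.9, -0.3]
opening: 0.177
grip_force: 0.0
```

Call:
drive_tool --targets '[{"jaw": 0, "travel": [0, 0, 0], "twist": 0}, {"jaw": 0, "travel": [0, 0, 0], "twist": 0}, {"jaw": 0, "travel": [0, 0, -0.04], "twist": 0}, {"jaw": 0, "travel": [0, 0, -0.08], "twist": 0}, {"jaw": 0, "travel": [0, 0, -0.1], "twist": 0}, {"jaw": 0, "travel": [0, 0, -0.1], "twist": 0}]'

```text
t: 20.28
eef_pos: [660.1, -181.7, 123.3]
tcp_rot: [3.134, 0.003, 1.616]
ft_force: [0.5, 0.5, -1.4]
opening: 0.148
grip_force: 30.0
```

Run:
```python
from h import *
s=state(); print(s["eef_pos"],s["tcp_rot"],s["opening"],s["grip_force"]); print(gw(-48,21),go(*gw(-48,21),110,GY+np.pi/2))
```

```text
[ 660.06273713 -181.74789918  123.32324592] [3.13411172 0.00334039 1.61578232] 0.1479074912925241 29.997307062149048
[457.61376755  93.77516036] ([0.2843, -0.1899, 0.0133], np.float64(-0.203))
```

Call:
drive_tool --targets '[{"jaw": 0, "travel": [0.142, -0.095, 0], "twist": 0}, {"jaw": 0, "travel": [0.142, -0.095, 0], "twist": 0}, {"jaw": 0, "travel": [0.142, -0.095, 0], "twist": 0}, {"jaw": 0, "travel": [0.142, -0.095, 0], "twist": 0}, {"jaw": 0, "travel": [0.142, -0.095, 0], "twist": 0}]'

```text
t: 20.7
eef_pos: [552.0, -39.1, 116.9]
tcp_rot: [-3.137, -0.002, 1.618]
ft_force: [1.5, -0.2, -1.5]
opening: 0.145
grip_force: 30.0
```

Call:
drive_tool --targets '[{"jaw": 0, "travel": [0.142, -0.095, 0], "twist": -0.203}, {"jaw": 0, "travel": [0.142, -0.095, 0], "twist": -0.203}, {"jaw": 0, "travel": [0.142, -0.095, 0], "twist": -0.203}, {"jaw": 0, "travel": [0.142, -0.095, 0], "twist": -0.203}, {"jaw": 0, "travel": [0.142, -0.095, 0.02], "twist": -0.203}, {"jaw": 0, "travel": [0.142, -0.095, 0.05], "twist": -0.203}, {"jaw": 0, "travel": [0.142, -0.095, 0.06], "twist": -0.203}, {"jaw": 0, "travel": [0.142, -0.095, 0.06], "twist": -0.203}]'

```text
t: 21.37
eef_pos: [454.1, 94.3, 55.4]
tcp_rot: [-3.137, -0.001, 1.819]
ft_force: [0.4, 1.1, -1.3]
opening: 0.142
grip_force: 30.0
```

Call:
drive_tool --targets '[{"jaw": 0, "travel": [0, 0, 0], "twist": 0}, {"jaw": 0, "travel": [0, 0, 0], "twist": 0}]'

```text
t: 21.53
eef_pos: [455.8, 94.0, 58.0]
tcp_rot: [3.141, 0.0, 1.819]
ft_force: [0.4, 0.1, -1.6]
opening: 0.147
grip_force: 30.0
```

Run:
```python
from h import *
s=state(); print(s["eef_pos"],s["tcp_rot"],s["opening"],s["grip_force"],gl(s["eef_pos"])); print(go(*gw(-48,21),24.5,GY+np.pi/2))
```

```text
[455.83856697  94.00695099  58.04563605] [3.14120398e+00 1.78042137e-04 1.81851820e+00] 0.14680801926934217 29.997400045394897 [-49.6639922   21.66044981]
([-0.0007, 0.0017, 0.0335], np.float64(-0.0))
```

Call:
drive_tool --targets '[{"jaw": 0, "travel": [-0.001, 0.002, 0.02], "twist": 0}, {"jaw": 0, "travel": [-0.001, 0.002, 0.03], "twist": 0}, {"jaw": 0, "travel": [-0.001, 0.002, 0.033], "twist": 0}, {"jaw": 0, "travel": [-0.001, 0.002, 0.0335], "twist": 0}, {"jaw": 0, "travel": [-0.001, 0.002, 0.0335], "twist": 0}]'

```text
t: 21.95
eef_pos: [458.1, 93.5, 24.9]
tcp_rot: [3.141, 0.0, 1.818]
ft_force: [0.2, -0.4, -0.9]
opening: 0.143
grip_force: 30.0
```

Call:
drive_tool --targets '[{"jaw": 0.21, "travel": [0, 0, 0], "twist": 0}, {"jaw": 0.21, "travel": [0, 0, 0], "twist": 0}, {"jaw": 0.21, "travel": [0, 0, 0], "twist": 0}]'

```text
t: 22.2
eef_pos: [458.0, 93.6, 24.6]
tcp_rot: [3.141, 0.0, 1.819]
ft_force: [0.4, -0.5, 0.8]
opening: 0.206
grip_force: 0.0
```

Call:
drive_tool --targets '[{"jaw": 0.21, "travel": [0, 0.003, 0], "twist": 0}, {"jaw": 0.21, "travel": [0, 0.006, 0], "twist": 0}, {"jaw": 0.21, "travel": [0, 0.009, 0], "twist": 0}, {"jaw": 0.21, "travel": [0, 0.012, 0], "twist": 0}, {"jaw": 0.21, "travel": [0, 0.015, 0], "twist": 0}, {"jaw": 0.21, "travel": [0, 0.018, 0], "twist": 0}, {"jaw": 0.21, "travel": [0, 0.021, 0], "twist": 0}, {"jaw": 0.21, "travel": [0, 0.024, 0], "twist": 0}]'

```text
t: 22.87
eef_pos: [481.3, 99.6, 24.1]
tcp_rot: [-3.141, 0.0, 1.819]
ft_force: [-2.5, -0.7, 1.4]
opening: 0.212
grip_force: 1.0
```

Run:
```python
from h import *
s=state(); print(s["eef_pos"],s["ft_force"],gl(s["eef_pos"]))
c=snap("wrist","pics/w11.png"); hsv=cv2.cvtColor(c["frame"],cv2.COLOR_RGB2HSV)
g=cv2.cvtColor(c["frame"],cv2.COLOR_RGB2GRAY)
for col in (225,320,330): print(col, g[195:262,col].tolist())
for r in (232,238,244): print(r, g[r,325:400].tolist())
```

```text
[481.27193785  99.62135398  24.05181642] [-2.53071244 -0.7216597   1.3658787 ] [-23.63060486  20.8600631 ]
225 [159, 158, 158, 159, 157, 157, 157, 157, 157, 156, 157, 156, 156, 155, 155, 156, 155, 156, 156, 155, 155, 153, 155, 154, 148, 127, 96, 79, 77, 78, 81, 89, 97, 103, 106, 105, 106, 105, 105, 106, 105, 105, 105, 104, 104, 104, 104, 104, 103, 104, 104, 103, 102, 104, 103, 103, 102, 92, 66, 46, 44, 42, 43, 45, 44, 42, 43]
320 [104, 96, 101, 110, 122, 129, 130, 130, 131, 129, 129, 129, 129, 129, 128, 129, 128, 129, 128, 128, 126, 128, 127, 127, 126, 122, 108, 88, 80, 79, 83, 90, 98, 105, 107, 108, 108, 108, 108, 107, 108, 107, 107, 107, 108, 107, 107, 107, 106, 107, 106, 107, 107, 106, 106, 105, 106, 97, 73, 50, 46, 46, 44, 46, 42, 43, 45]
330 [122, 118, 115, 122, 128, 131, 130, 130, 129, 129, 130, 129, 129, 129, 127, 125, 127, 129, 128, 128, 128, 127, 128, 127, 126, 127, 120, 107, 89, 80, 83, 91, 100, 105, 107, 108, 108, 108, 108, 107, 107, 108, 107, 108, 108, 108, 107, 108, 107, 107, 106, 106, 106, 106, 107, 107, 106, 96, 69, 50, 46, 45, 46, 45, 46, 44, 44]
232 [107, 108, 107, 1
[... 413 characters left out ...]
08, 107, 107, 107, 109, 121, 142, 155, 158, 157, 146, 120, 113, 142, 157, 160, 160, 161, 162, 159, 153, 134, 117, 133, 152, 156, 156, 156, 157, 158, 156, 142, 120, 132, 154, 160, 160, 159, 157, 152, 131, 101, 89, 108, 136, 154, 159, 162, 162, 161, 149, 129, 127, 149, 161, 163, 163, 161, 159, 154, 135, 118, 133, 152, 158]
244 [106, 106, 106, 106, 107, 107, 107, 106, 107, 107, 108, 106, 107, 107, 111, 129, 148, 155, 157, 156, 154, 153, 154, 157, 158, 160, 160, 160, 160, 157, 147, 130, 129, 145, 155, 157, 157, 157, 157, 159, 160, 159, 159, 160, 160, 159, 158, 158, 157, 144, 111, 86, 99, 127, 150, 158, 160, 162, 162, 159, 158, 160, 161, 161, 164, 163, 161, 159, 156, 148, 135, 139, 151, 156, 159]
```

Call:
drive_tool --targets '[{"jaw": 0.21, "travel": [0, 0.0008, 0], "twist": 0}, {"jaw": 0.21, "travel": [0, 0.0016, 0], "twist": 0}, {"jaw": 0.21, "travel": [0, 0.0024, 0], "twist": 0}, {"jaw": 0.21, "travel": [0, 0.0032, 0], "twist": 0}, {"jaw": 0.21, "travel": [0, 0.004, 0], "twist": 0}]'

```text
t: 23.33
eef_pos: [485.1, 100.6, 24.1]
tcp_rot: [3.141, 0.0, 1.819]
ft_force: [-1.8, 0.2, -1.4]
opening: 0.211
grip_force: 0.3
```

Call:
drive_tool --targets '[{"jaw": 0.21, "travel": [0, 0.0008, 0], "twist": 0}, {"jaw": 0.21, "travel": [0, 0.0016, 0], "twist": 0}, {"jaw": 0.21, "travel": [0, 0.0024, 0], "twist": 0}, {"jaw": 0.21, "travel": [0, 0.0032, 0], "twist": 0}, {"jaw": 0.21, "travel": [0, 0.004, 0], "twist": 0}]'

```text
t: 23.75
eef_pos: [488.9, 101.5, 24.1]
tcp_rot: [3.142, 0.0, 1.819]
ft_force: [-0.8, 0.3, -0.5]
opening: 0.211
grip_force: 0.3
```

Call:
drive_tool --targets '[{"jaw": 0.21, "travel": [0, 0.0008, 0], "twist": 0}, {"jaw": 0.21, "travel": [0, 0.0016, 0], "twist": 0}, {"jaw": 0.21, "travel": [0, 0.0024, 0], "twist": 0}, {"jaw": 0.21, "travel": [0, 0.0032, 0], "twist": 0}, {"jaw": 0.21, "travel": [0, 0.004, 0], "twist": 0}]'

```text
t: 24.17
eef_pos: [492.7, 102.5, 24.1]
tcp_rot: [3.142, 0.0, 1.819]
ft_force: [-1.1, 0.0, -0.3]
opening: 0.209
grip_force: 0.3
```

Call:
drive_tool --targets '[{"jaw": 0.21, "travel": [0, 0.0008, 0], "twist": 0}, {"jaw": 0.21, "travel": [0, 0.0016, 0], "twist": 0}, {"jaw": 0.21, "travel": [0, 0.0024, 0], "twist": 0}, {"jaw": 0.21, "travel": [0, 0.0032, 0], "twist": 0}, {"jaw": 0.21, "travel": [0, 0.004, 0], "twist": 0}]'

```text
t: 24.58
eef_pos: [496.6, 103.5, 24.1]
tcp_rot: [-3.142, 0.0, 1.819]
ft_force: [-1.3, -0.2, 0.3]
opening: 0.211
grip_force: 0.4
```

Call:
drive_tool --targets '[{"jaw": 0.21, "travel": [0, 0.0008, 0], "twist": 0}, {"jaw": 0.21, "travel": [0, 0.0016, 0], "twist": 0}, {"jaw": 0.21, "travel": [0, 0.0024, 0], "twist": 0}, {"jaw": 0.21, "travel": [0, 0.0032, 0], "twist": 0}, {"jaw": 0.21, "travel": [0, 0.004, 0], "twist": 0}]'

```text
t: 25.0
eef_pos: [500.4, 104.5, 24.1]
tcp_rot: [-3.141, 0.0, 1.819]
ft_force: [-1.4, -0.1, -1.4]
opening: 0.212
grip_force: 0.7
```

Call:
drive_tool --targets '[{"jaw": 0.21, "travel": [0, 0.0008, 0], "twist": 0}, {"jaw": 0.21, "travel": [0, 0.0016, 0], "twist": 0}, {"jaw": 0.21, "travel": [0, 0.0024, 0], "twist": 0}, {"jaw": 0.21, "travel": [0, 0.003, 0], "twist": 0}]'

```text
t: 25.33
eef_pos: [502.1, 105.0, 24.1]
tcp_rot: [-3.139, -0.0, 1.819]
ft_force: [-8.5, -3.1, 6.4]
opening: 0.207
grip_force: 4.3
```

Call:
drive_tool --targets '[{"jaw": 0.21, "travel": [0, -0.003, 0], "twist": 0}, {"jaw": 0.21, "travel": [0, -0.003, 0], "twist": 0}, {"jaw": 0.21, "travel": [0.0006, -0.002, 0], "twist": 0}, {"jaw": 0.21, "travel": [0.0006, -0.001, 0], "twist": 0}, {"jaw": 0.21, "travel": [-0.0006, -0.0005, 0], "twist": 0}, {"jaw": 0.21, "travel": [0, 0, 0], "twist": 0}, {"jaw": 0.21, "travel": [0, 0.0003, 0], "twist": 0}]'

```text
t: 25.92
eef_pos: [502.5, 105.1, 24.0]
tcp_rot: [-3.139, -0.0, 1.819]
ft_force: [-8.0, -1.1, 5.8]
opening: 0.213
grip_force: 4.0
```

Run:
```python
from h import *
s=state(); print(s["eef_pos"],s["ft_force"],gl(s["eef_pos"]))
c=snap("wrist","pics/w12.png"); g=cv2.cvtColor(c["frame"],cv2.COLOR_RGB2GRAY); f=c["frame"].astype(int)
for r in (232,240,246): print(r, g[r,325:365].tolist(), (f[r,325:365,0]-f[r,325:365,1]).tolist())
```

```text
[502.516272   105.10738704  23.98635725] [-8.00164849 -1.14221719  5.80239272] [-1.68960231 20.96349847]
232 [106, 106, 106, 107, 108, 106, 106, 107, 107, 107, 106, 108, 109, 107, 107, 115, 131, 132, 114, 91, 95, 122, 145, 154, 158, 160, 160, 157, 152, 140, 138, 152, 159, 161, 161, 159, 157, 155, 150, 128] [-4, -5, -4, -4, -3, -4, -4, -4, -3, -4, -4, -4, -3, -4, -4, -1, 2, 15, 34, 54, 51, 28, 9, 3, 2, 2, 2, 1, 2, 2, 1, 2, 3, 3, 2, 2, 2, 3, 2, 1]
240 [106, 106, 106, 106, 107, 106, 106, 107, 106, 107, 106, 107, 106, 107, 108, 117, 130, 118, 95, 85, 109, 138, 153, 156, 158, 159, 158, 153, 136, 117, 132, 152, 160, 160, 159, 157, 157, 155, 141, 115] [-4, -4, -3, -4, -3, -4, -4, -4, -4, -3, -3, -4, -4, -5, -3, -1, 7, 25, 51, 60, 37, 13, 3, 2, 2, 2, 2, 1, 2, 1, 2, 2, 1, 1, 2, 1, 2, 2, 2, 1]
246 [104, 104, 104, 105, 105, 105, 106, 105, 106, 106, 105, 106, 104, 106, 111, 121, 122, 105, 86, 90, 119, 145, 155, 157, 158, 159, 157, 154, 155, 156, 158, 159, 161, 160, 159, 155, 156, 151, 141, 140] [-3, -4, -4, -3, -4, -4, -3, -4, -4, -4, -4, -3, -4, -5, -3, 2, 14, 37, 59, 56, 30, 10, 2, 2, 2, 2, 2, 1, 1, 2, 2, 2, 2, 2, 2, 2, 2, 2, 3, 2]
```

Run:
```python
from h import *
c=read_camera("wrist")
for r,e,q in ((232,340,344.4),(240,339.8,343.6),(246,339.3,343.4)):
    print(gl(onplane(c,(e,r),18,"wrist")),gl(onplane(c,(q,r),6,"wrist")))
c=read_camera("top"); f=c["frame"].astype(int)
for y in (-63,-21,21): print([ (x,f[tuple(proj(c,[*gw(x,y),8],"top").round().astype(int)[::-1])].tolist()) for x in range(14,66,4)])
```

```text
[33.4833556  28.91601818] [38.71446651 24.51427091]
[33.6784009  23.90819405] [38.55954806 19.1604787 ]
[33.62522901 20.09174264] [38.71332571 15.07439245]
[(14, [91, 86, 79]), (18, [90, 86, 84]), (22, [89, 82, 68]), (26, [71, 77, 81]), (30, [68, 75, 81]), (34, [70, 73, 82]), (38, [67, 72, 79]), (42, [70, 77, 83]), (46, [56, 64, 74]), (50, [65, 68, 76]), (54, [88, 90, 102]), (58, [105, 106, 121]), (62, [79, 79, 90])]
[(14, [37, 33, 25]), (18, [40, 33, 35]), (22, [38, 34, 32]), (26, [32, 27, 30]), (30, [25, 28, 29]), (34, [35, 33, 34]), (38, [35, 34, 37]), (42, [39, 37, 38]), (46, [48, 44, 39]), (50, [49, 43, 37]), (54, [45, 43, 37]), (58, [51, 41, 40]), (62, [47, 40, 34])]
[(14, [31, 25, 20]), (18, [38, 33, 33]), (22, [34, 32, 31]), (26, [35, 25, 26]), (30, [32, 26, 21]), (34, [37, 28, 23]), (38, [35, 27, 28]), (42, [38, 30, 32]), (46, [38, 31, 30]), (50, [39, 35, 35]), (54, [36, 35, 41]), (58, [35, 37, 38]), (62, [41, 37, 36])]
```

All three bars sit in the gauge together, and no fourth bar turned up in any view. By leading end, with the red line at 38.3 mm:

| Lane (y) | Leading end | Verdict |
|---|---|---|
| -63 | about 49 mm | worn |
| -21 | about 27 mm | sound |
| 21 | about 34 mm | sound |

Next I'll take the bar in lane 21: centre the fingers on its block, grip, pull back and lift.

Call:
drive_tool --targets '[{"jaw": 0.21, "travel": [0, -0.0035, 0], "twist": 0}, {"jaw": 0.21, "travel": [0, -0.0035, 0], "twist": 0}, {"jaw": 0, "travel": [0, -0.0035, 0], "twist": 0}, {"jaw": 0, "travel": [0, -0.0035, 0], "twist": 0}, {"jaw": 0, "travel": [0, -0.0035, 0], "twist": 0}, {"jaw": 0, "travel": [0, -0.0035, 0], "twist": 0}]'

```text
t: 26.57
eef_pos: [499.8, 104.3, 24.1]
tcp_rot: [-3.141, -0.0, 1.819]
ft_force: [-4.9, -1.6, 3.8]
opening: 0.141
grip_force: 30.0
```

Call:
drive_tool --targets '[{"jaw": 0, "travel": [0, -0.003, 0], "twist": 0}, {"jaw": 0, "travel": [0, -0.01, 0], "twist": 0}, {"jaw": 0, "travel": [0, -0.02, -0.005], "twist": 0}, {"jaw": 0, "travel": [0, -0.02, -0.04], "twist": 0}, {"jaw": 0, "travel": [0, -0.02, -0.08], "twist": 0}, {"jaw": 0, "travel": [0, -0.02, -0.1], "twist": 0}, {"jaw": 0, "travel": [0, -0.02, -0.1], "twist": 0}]'

```text
t: 27.15
eef_pos: [481.5, 99.5, 128.0]
tcp_rot: [3.136, 0.001, 1.819]
ft_force: [0.4, 0.1, -0.9]
opening: 0.149
grip_force: 30.0
```

Run:
```python
from h import *
s=state(); print(s["eef_pos"],s["tcp_rot"],s["opening"],s["grip_force"]); print(go(431,355,200))
```

```text
[481.48543925  99.45908645 127.98073681] [3.13557839e+00 1.19666883e-03 1.81880354e+00] 0.14860463025878415 29.998469352722168
([0.2601, 0.0138, -0.072], 0)
```

Call:
drive_tool --targets '[{"jaw": 0, "travel": [0.26, 0.015, -0.077], "twist": -0.95}, {"jaw": 0, "travel": [0.26, 0.015, -0.077], "twist": -0.95}, {"jaw": 0, "travel": [0.26, 0.015, -0.077], "twist": -0.95}, {"jaw": 0, "travel": [0.26, 0.015, -0.077], "twist": -0.95}, {"jaw": 0, "travel": [0.26, 0.015, -0.077], "twist": -0.95}, {"jaw": 0, "travel": [0.26, 0.015, -0.077], "twist": -0.95}, {"jaw": 0, "travel": [0.26, 0.015, -0.077], "twist": -0.95}, {"jaw": 0, "travel": [0.26, 0.015, -0.077], "twist": -0.95}]'

```text
t: 27.82
eef_pos: [430.1, 358.6, 201.0]
tcp_rot: [3.141, 0.0, 2.779]
ft_force: [-0.2, -0.2, -2.5]
opening: 0.146
grip_force: 30.0
```

Call:
drive_tool --targets '[{"jaw": 0, "travel": [0, 0, 0], "twist": -0.95}, {"jaw": 0, "travel": [0, 0, 0], "twist": -0.95}, {"jaw": 0, "travel": [0, 0, 0], "twist": -0.95}, {"jaw": 0, "travel": [0, 0, 0], "twist": -0.95}, {"jaw": 0, "travel": [0, 0, 0], "twist": -0.95}, {"jaw": 0, "travel": [0, 0, 0], "twist": -0.95}, {"jaw": 0, "travel": [0, 0, 0], "twist": -0.95}, {"jaw": 0, "travel": [0, 0, 0], "twist": -0.95}]'

```text
t: 28.48
eef_pos: [430.7, 354.5, 199.6]
tcp_rot: [-3.141, -0.002, -2.558]
ft_force: [0.6, 0.1, -1.7]
opening: 0.145
grip_force: 30.0
```

Call:
drive_tool --targets '[{"jaw": 0, "travel": [0, 0, 0], "twist": -0.15}, {"jaw": 0, "travel": [0, 0, 0], "twist": -0.15}, {"jaw": 0, "travel": [0, 0, 0], "twist": -0.15}, {"jaw": 0, "travel": [0, 0, 0], "twist": -0.15}]'

```text
t: 28.82
eef_pos: [431.0, 354.7, 200.1]
tcp_rot: [3.141, -0.002, -2.416]
ft_force: [-0.8, 0.3, -2.2]
opening: 0.143
grip_force: 30.0
```

Run:
```python
from h import *
c=snap("wrist","pics/w13.png"); s=state(); print(s["eef_pos"],s["tcp_rot"],s["joints"],s["opening"],s["grip_force"])
cv2.imwrite("pics/w13b.png",cv2.resize(cv2.imread("pics/w13.png")[0:300,80:480],(800,600),interpolation=cv2.INTER_CUBIC))
```

```text
[431.10388597 354.87097347 200.28096171] [ 3.14149763e+00 -1.34486201e-03 -2.41598974e+00] [ 5.70468410e-01  4.12661972e-01  1.74065393e+00 -1.36293057e-04
  9.89620145e-01 -1.72585587e+00] 0.14373717269020708 29.998418390750885
```

View pics/w13b.png

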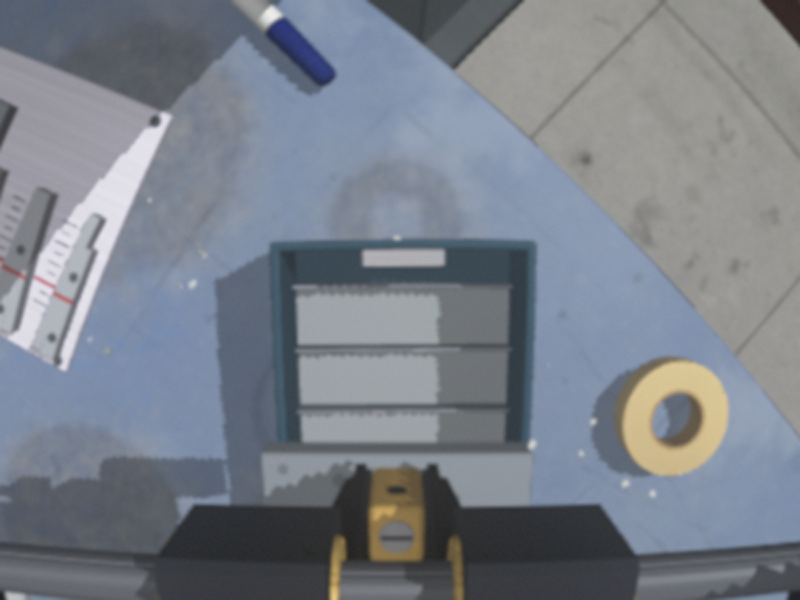

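The case is well in view: front rim corners (272,243) and (536,243), ribs at rows 288, 348 and 408, and three empty cells. I'll compute its pose from these.

Run:
```python
from h import *
np.set_printoptions(precision=2,suppress=True)
c=read_camera("wrist"); Q=lambda p:((p[0]+.5)/2-.5+80,(p[1]+.5)/2-.5)
pts=[((272,243),56,(-84,-65)),((536,243),56,(-84,65)),((295,288),19,(-58.5,-60)),((512,288),19,(-58.5,60)),((298,348),19,(-23.5,-60)),((510,348),19,(-23.5,60)),((299,408),19,(11.5,-60)),((508,408),19,(11.5,60))]
I=np.array([onplane(c,Q(p),z,"wrist")[:2] for p,z,_ in pts]); L=np.array([l for *_,l in pts],float)
a=L-L.mean(0);b=I-I.mean(0);H=a.T@b; th=np.arctan2(H[0,1]-H[1,0],H[0,0]+H[1,1]); R=np.array([[np.cos(th),-np.sin(th)],[np.sin(th),np.cos(th)]])
o=I.mean(0)-R@L.mean(0); print("case",o,th); print((I-o)@R-L)
for x in(-41,-6,29): print(x,o+R@[x,0])
print("hinge",o+R@[85,0]); s=state(); 
w=th+np.pi; 
for x in (-41,-6): print(go(*(o+R@[x,0]),90,w))
```

```text
case [435.56 363.83] 0.7277277366124704
[[ 1.37  0.84]
 [ 1.34 -1.2 ]
 [ 0.93  0.97]
 [ 0.99 -1.05]
 [-0.87  1.72]
 [-0.73 -1.24]
 [-1.64  1.04]
 [-1.4  -1.07]]
-41 [404.94 336.56]
-6 [431.08 359.84]
29 [457.21 383.12]
hinge [499.03 420.37]
([0.0319, 0.0037, 0.1105], np.float64(-0.002))
([-0.0031, 0.0038, 0.1105], np.float64(-0.002))
```

Call:
drive_tool --targets '[{"jaw": 0, "travel": [-0.0025, 0.0038, 0.04], "twist": 0}, {"jaw": 0, "travel": [-0.0025, 0.0038, 0.08], "twist": 0}, {"jaw": 0, "travel": [-0.0025, 0.0038, 0.11], "twist": 0}, {"jaw": 0, "travel": [-0.0025, 0.0038, 0.11], "twist": 0}, {"jaw": 0, "travel": [-0.0025, 0.0038, 0.11], "twist": 0}, {"jaw": 0, "travel": [-0.0025, 0.0038, 0.11], "twist": 0}]'

```text
t: 29.42
eef_pos: [431.6, 360.2, 92.6]
tcp_rot: [-3.141, 0.002, -2.415]
ft_force: [-0.2, 0.3, -1.3]
opening: 0.145
grip_force: 30.0
```

```bash
cat >> h.py <<'E'
C=np.array([435.6,363.8]); CY=0.728
def cw(x,y): return C+np.array([np.cos(CY)*x-np.sin(CY)*y, np.sin(CY)*x+np.cos(CY)*y])
def cl(p): d=np.array(p[:2])-C; return np.array([np.cos(CY)*d[0]+np.sin(CY)*d[1], -np.sin(CY)*d[0]+np.cos(CY)*d[1]])
E
python3 - <<'E'
from h import *
c=read_camera("wrist"); cv2.imwrite("pics/w14.png",c["frame"][:,:,::-1]); s=state(); print(s["eef_pos"],s["tcp_rot"],cl(s["eef_pos"]),s["opening"],go(*cw(-6.6,0),24,CY))
g=cv2.cvtColor(c["frame"],cv2.COLOR_RGB2GRAY)
for col in (215,340): print(g[120:230,col].tolist())
E
```

```text
[431.74278584 360.25150239  93.00151154] [-3.14108952e+00  2.73449824e-03 -2.41473711e+00] [-5.24052811 -0.0824718 ] 0.1472602562552874 ([0.0014, 0.0001, 0.069], np.float64(-0.001))
[83, 75, 71, 72, 73, 72, 73, 72, 73, 73, 72, 73, 72, 72, 73, 72, 73, 72, 72, 72, 72, 73, 74, 73, 72, 73, 81, 107, 133, 134, 126, 122, 123, 132, 151, 166, 172, 173, 171, 172, 171, 172, 171, 172, 172, 172, 172, 171, 171, 171, 171, 172, 172, 171, 171, 173, 171, 172, 172, 172, 171, 172, 172, 171, 171, 172, 170, 162, 135, 103, 92, 98, 123, 148, 151, 139, 148, 164, 170, 171, 171, 171, 170, 170, 171, 171, 170, 171, 170, 171, 171, 170, 170, 171, 171, 171, 170, 170, 170, 166, 151, 124, 105, 99, 99, 107, 126, 145, 156, 158]
[77, 71, 71, 72, 72, 72, 72, 72, 72, 72, 72, 72, 73, 71, 72, 71, 71, 71, 70, 70, 72, 71, 71, 72, 69, 72, 82, 96, 101, 105, 115, 120, 121, 120, 120, 120, 120, 119, 120, 120, 119, 119, 120, 119, 120, 120, 120, 119, 120, 120, 120, 119, 121, 119, 120, 119, 118, 119, 119, 119, 119, 119, 119, 119, 120, 120, 119, 109, 88, 75, 75, 84, 96, 105, 111, 118, 120, 120, 119, 120, 120, 120, 120, 119, 119, 120, 120, 120, 119, 119, 118, 118, 118, 118, 119, 118, 118, 119, 119, 117, 110, 101, 94, 94, 95, 104, 125, 145, 155, 159]
```

Run:
```python
from h import *
c=read_camera("wrist")
for p in [(215,148.5),(215,193.7),(340,149),(340,193.5)]: print(p,cl(onplane(c,p,19,"wrist")))
s=state(); print(s["eef_pos"],go(*cw(-6.6,0),24,CY))
```

```text
(215, 148.5) [-57.70207715 -48.25972404]
(215, 193.7) [-22.3995692  -49.64319278]
(340, 149) [-57.23574566  46.57028984]
(340, 193.5) [-22.48122055  47.86749778]
[431.73689904 360.2809628   93.1426192 ] ([0.0014, 0.0001, 0.0691], np.float64(-0.001))
```

Call:
drive_tool --targets '[{"jaw": 0, "travel": [0, 0, 0.035], "twist": 0}, {"jaw": 0, "travel": [0, 0, 0.055], "twist": 0}, {"jaw": 0, "travel": [0, 0, 0.063], "twist": 0}, {"jaw": 0, "travel": [0, 0, 0.066], "twist": 0}, {"jaw": 0, "travel": [0, 0, 0.067], "twist": 0}, {"jaw": 0, "travel": [0, 0, 0.067], "twist": 0}]'

```text
t: 30.02
eef_pos: [431.4, 360.1, 25.3]
tcp_rot: [-3.141, 0.002, -2.414]
ft_force: [0.7, -0.6, -1.5]
opening: 0.147
grip_force: 30.0
```

Call:
drive_tool --targets '[{"jaw": 0, "travel": [0, 0, 0.001], "twist": 0}, {"jaw": 0, "travel": [0, 0, 0.002], "twist": 0}, {"jaw": 0, "travel": [0, 0, 0.002], "twist": 0}, {"jaw": 0.25, "travel": [0, 0, 0.002], "twist": 0}, {"jaw": 0.35, "travel": [0, 0, 0.002], "twist": 0}, {"jaw": 0.35, "travel": [0, 0, 0.002], "twist": 0}, {"jaw": 0.35, "travel": [0, 0, -0.03], "twist": 0}, {"jaw": 0.35, "travel": [0, 0, -0.07], "twist": 0}]'

```text
t: 30.68
eef_pos: [429.7, 358.8, 92.5]
tcp_rot: [3.141, -0.006, -2.415]
ft_force: [0.8, -0.2, 0.3]
opening: 0.346
grip_force: 0.0
```

Call:
drive_tool --targets '[{"jaw": 0.4, "travel": [0.03, 0, -0.05], "twist": 0}, {"jaw": 0.4, "travel": [0.03, 0, -0.05], "twist": 0}, {"jaw": 0.4, "travel": [0.03, 0, -0.05], "twist": 0}, {"jaw": 0.4, "travel": [0.03, 0, -0.05], "twist": 0}]'

```text
t: 31.02
eef_pos: [408.7, 339.9, 144.7]
tcp_rot: [-3.141, 0.002, -2.415]
ft_force: [-0.3, 0.3, -0.6]
opening: 0.401
grip_force: 0.0
```

Run:
```python
from h import *
c=read_camera("wrist"); cv2.imwrite("pics/w15.png",c["frame"][:,:,::-1]); s=state(); print(s["t"],s["eef_pos"],s["tcp_rot"],cl(s["eef_pos"]),s["opening"])
for b in blocks(c,5): print(b[0],b[1],cl(b[2]))
print(gw(-12.4,-21),go(*gw(-12.4,-21),120))
```

```text
31.0667 [408.59111571 339.85183653 143.67989643] [-3.14149577e+00  6.39673897e-05 -2.41445919e+00] [-36.09689174   0.09365285] 0.3990510295410429
[26.84375    97.68303571] 224 [-151.26601281 -261.84406117]
[  4.72527473 104.65934066] 91 [-149.31139128 -299.57745649]
[278.08433735 231.81927711] 249 [-10.35303602  -0.26305309]
[439.89565217 249.53913043] 115 [ 11.31628078 162.83492619]
[  0.81395349 254.90697674] 43 [  30.04874677 -350.76244157]
[204.0989011  293.31428571] 455 [ 55.60842417 -73.83320412]
[351.73557692 293.35096154] 416 [55.76952128 72.9597471 ]
[324.17341641 331.88161994] 963 [103.0728294   48.19015683]
[381.36065574 416.63934426] 61 [265.87202836 141.33156499]
[502.43415284  61.79871493] ([0.1147, -0.2701, 0.0237], 0)
```

Call:
drive_tool --targets '[{"jaw": 0.4, "travel": [0.115, -0.27, 0.02], "twist": 0.95}, {"jaw": 0.4, "travel": [0.115, -0.27, 0.02], "twist": 0.95}, {"jaw": 0.4, "travel": [0.115, -0.27, 0.02], "twist": 0.95}, {"jaw": 0.4, "travel": [0.115, -0.27, 0.02], "twist": 0.95}, {"jaw": 0.4, "travel": [0.115, -0.27, 0.02], "twist": 0.95}, {"jaw": 0.4, "travel": [0.115, -0.27, 0.02], "twist": 0.95}, {"jaw": 0.4, "travel": [0.115, -0.27, 0.02], "twist": 0.95}, {"jaw": 0.4, "travel": [0.115, -0.27, 0.02], "twist": 0.95}]'

```text
t: 31.73
eef_pos: [503.9, 56.4, 121.9]
tcp_rot: [-3.141, -0.002, 2.907]
ft_force: [-1.4, 0.7, 0.6]
opening: 0.4
grip_force: 0.0
```

Call:
drive_tool --targets '[{"jaw": 0.4, "travel": [0, 0, 0], "twist": 0.95}, {"jaw": 0.4, "travel": [0, 0, 0], "twist": 0.95}, {"jaw": 0.4, "travel": [0, 0, 0], "twist": 0.95}, {"jaw": 0.4, "travel": [0, 0, 0], "twist": 0.95}, {"jaw": 0.4, "travel": [0, 0, 0], "twist": 0.95}, {"jaw": 0.4, "travel": [0, 0, 0], "twist": 0.95}, {"jaw": 0.4, "travel": [0, 0, 0], "twist": 0.95}, {"jaw": 0.4, "travel": [0, 0, 0], "twist": 0.95}]'

```text
t: 32.4
eef_pos: [502.0, 61.7, 122.3]
tcp_rot: [-3.139, -0.001, 1.962]
ft_force: [0.5, 0.1, -0.1]
opening: 0.401
grip_force: 0.0
```

Call:
drive_tool --targets '[{"jaw": 0.4, "travel": [0, 0, 0.02], "twist": 0.15}, {"jaw": 0.4, "travel": [0, 0, 0.02], "twist": 0.15}, {"jaw": 0.4, "travel": [0, 0, 0.02], "twist": 0.15}, {"jaw": 0.4, "travel": [0, 0, 0.02], "twist": 0.15}]'

```text
t: 32.73
eef_pos: [502.0, 61.7, 102.9]
tcp_rot: [-3.14, -0.0, 1.82]
ft_force: [0.1, 0.4, 0.7]
opening: 0.4
grip_force: 0.0
```

Run:
```python
from h import *
c=check(z=6); s=state()
for b in blocks(c,6):
    l=gl(b[2])
    if abs(l[0])<90 and abs(l[1])<96: print(b[0],b[1],l)
print(gl(s["eef_pos"]), go(*gw(-12.4,-21),24.5,GY+np.pi/2)); print(barangle(c,gw(-12.4,-21),18))
```

```text
t 32.7833 eef [502.2  61.6 103.3] w 1.82 open 0.403 [(np.int32(231), array([500.9,  63. ,  40. ]), 'tool x,y off', array([ 1.6, -0.9])), (np.int32(257), array([530.6,  28.8,  40. ]), 'tool x,y off', array([-38.9,  19.5]))]
[278.3982684  214.22943723] 231 [-13.60333455 -19.48051514]
[304.13229572 263.15953307] 257 [  6.83685672 -59.92478434]
[203.88946015 293.8688946 ] 389 [-76.0895635  -89.98130428]
[352.08854167 293.77864583] 384 [ 48.43543912 -89.42090806]
[-12.70832985 -21.07637217] ([0.0001, 0.0003, 0.0788], np.float64(0.002))
[(-1.334, 66, (195, 163)), (0.325, 55, (298, 224)), (0.311, 51, (301, 171)), (0.186, 50, (264, 189)), (-1.369, 41, (337, 242))]
```

Call:
drive_tool --targets '[{"jaw": 0.4, "travel": [0, -0.001, 0.035], "twist": 0}, {"jaw": 0.4, "travel": [0, -0.001, 0.07], "twist": 0}, {"jaw": 0.4, "travel": [0, -0.001, 0.078], "twist": 0}, {"jaw": 0.4, "travel": [0, -0.001, 0.078], "twist": 0}, {"jaw": 0, "travel": [0, -0.001, 0.078], "twist": 0}, {"jaw": 0, "travel": [0, -0.001, 0.078], "twist": 0}, {"jaw": 0, "travel": [0, -0.001, 0.078], "twist": 0}, {"jaw": 0, "travel": [0, -0.001, 0.078], "twist": 0}]'

```text
t: 33.45
eef_pos: [501.7, 61.4, 27.4]
tcp_rot: [3.139, 0.001, 1.819]
ft_force: [-0.2, -0.4, -0.4]
opening: 0.174
grip_force: 0.0
```

Call:
drive_tool --targets '[{"jaw": 0, "travel": [0, 0, 0], "twist": 0}, {"jaw": 0, "travel": [0, 0, 0], "twist": 0}, {"jaw": 0, "travel": [0, -0.005, 0], "twist": 0}, {"jaw": 0, "travel": [0, -0.02, -0.005], "twist": 0}, {"jaw": 0, "travel": [0, -0.02, -0.04], "twist": 0}, {"jaw": 0, "travel": [0, -0.02, -0.08], "twist": 0}, {"jaw": 0, "travel": [0, -0.02, -0.1], "twist": 0}, {"jaw": 0, "travel": [0, -0.02, -0.1], "twist": 0}]'

```text
t: 34.12
eef_pos: [483.0, 56.5, 130.2]
tcp_rot: [3.135, 0.002, 1.819]
ft_force: [0.0, 0.1, -1.5]
opening: 0.146
grip_force: 29.9
```

Run:
```python
from h import *
s=state(); print(s["eef_pos"],s["tcp_rot"],s["opening"],s["grip_force"]); print(cw(-40,0),go(*cw(-40,0),130))
```

```text
[483.01282258  56.50853664 130.17871954] [3.13521034e+00 1.83748647e-03 1.81902605e+00] 0.14619031029398327 29.873356819152832
[405.73973398 337.18488186] ([0.2911, -0.0059, 0.0002], 0)
```

Call:
drive_tool --targets '[{"jaw": 0, "travel": [0.291, -0.004, -0.01], "twist": -0.95}, {"jaw": 0, "travel": [0.291, -0.004, -0.01], "twist": -0.95}, {"jaw": 0, "travel": [0.291, -0.004, -0.01], "twist": -0.95}, {"jaw": 0, "travel": [0.291, -0.004, -0.01], "twist": -0.95}, {"jaw": 0, "travel": [0.291, -0.004, -0.01], "twist": -0.95}, {"jaw": 0, "travel": [0.291, -0.004, -0.01], "twist": -0.95}, {"jaw": 0, "travel": [0.291, -0.004, -0.01], "twist": -0.95}, {"jaw": 0, "travel": [0.291, -0.004, -0.01], "twist": -0.95}]'

```text
t: 34.78
eef_pos: [404.1, 342.8, 135.3]
tcp_rot: [3.141, -0.0, 2.78]
ft_force: [-0.8, -1.6, -2.0]
opening: 0.143
grip_force: 29.9
```

Call:
drive_tool --targets '[{"jaw": 0, "travel": [0, 0, 0], "twist": -0.95}, {"jaw": 0, "travel": [0, 0, 0], "twist": -0.95}, {"jaw": 0, "travel": [0, 0, 0], "twist": -0.95}, {"jaw": 0, "travel": [0, 0, 0], "twist": -0.95}, {"jaw": 0, "travel": [0, 0, 0], "twist": -0.95}, {"jaw": 0, "travel": [0, 0, 0], "twist": -0.95}, {"jaw": 0, "travel": [0, 0, 0], "twist": -0.95}, {"jaw": 0, "travel": [0, 0, 0], "twist": -0.95}]'

```text
t: 35.45
eef_pos: [405.8, 337.2, 135.0]
tcp_rot: [-3.142, -0.002, -2.557]
ft_force: [1.1, 0.6, -1.0]
opening: 0.143
grip_force: 29.9
```

Call:
drive_tool --targets '[{"jaw": 0, "travel": [0, 0, 0], "twist": -0.15}, {"jaw": 0, "travel": [0, 0, 0], "twist": -0.15}, {"jaw": 0, "travel": [0, 0, 0], "twist": -0.15}, {"jaw": 0, "travel": [0, 0, 0], "twist": -0.15}]'

```text
t: 35.78
eef_pos: [406.0, 337.3, 135.3]
tcp_rot: [3.141, -0.001, -2.416]
ft_force: [0.6, 0.6, -1.9]
opening: 0.146
grip_force: 29.9
```

Run:
```python
from h import *
c=read_camera("wrist"); cv2.imwrite("pics/w16.png",c["frame"][:,:,::-1]); s=state(); print(s["eef_pos"],s["tcp_rot"],cl(s["eef_pos"]),s["opening"],s["grip_force"],go(*cw(-40,0),27,CY))
g=cv2.cvtColor(c["frame"],cv2.COLOR_RGB2GRAY)
print(g[100:260,205].tolist())
```

```text
[406.0369955  337.38623797 135.45173968] [ 3.14150991e+00 -1.14425204e-03 -2.41581481e+00] [-39.64411439  -0.04747758] 0.1437855639290757 29.873105585575104 ([0.0004, 0.0, 0.1085], np.float64(-0.002))
[144, 143, 142, 141, 143, 143, 144, 144, 145, 143, 143, 144, 144, 143, 144, 144, 144, 144, 145, 144, 144, 143, 144, 143, 144, 144, 145, 144, 145, 145, 146, 144, 145, 144, 144, 143, 144, 144, 143, 144, 146, 146, 146, 144, 144, 144, 146, 145, 145, 142, 141, 140, 139, 136, 124, 99, 75, 64, 64, 70, 80, 86, 88, 86, 81, 71, 62, 56, 61, 63, 67, 67, 66, 66, 66, 66, 66, 66, 65, 66, 63, 66, 67, 67, 65, 63, 66, 66, 66, 67, 67, 66, 64, 65, 66, 67, 65, 65, 64, 65, 66, 65, 64, 66, 65, 67, 66, 66, 66, 66, 67, 69, 67, 68, 69, 68, 70, 68, 68, 68, 66, 60, 55, 54, 56, 56, 57, 55, 57, 56, 57, 58, 56, 57, 59, 57, 59, 59, 59, 60, 57, 60, 59, 59, 60, 60, 61, 60, 60, 60, 60, 60, 55, 50, 47, 46, 46, 45, 48, 46]
```

Call:
drive_tool --targets '[{"jaw": 0, "travel": [0, 0, 0.035], "twist": 0}, {"jaw": 0, "travel": [0, 0, 0.07], "twist": 0}, {"jaw": 0, "travel": [0, 0, 0.09], "twist": 0}, {"jaw": 0, "travel": [0, 0, 0.1], "twist": 0}, {"jaw": 0, "travel": [0, 0, 0.105], "twist": 0}, {"jaw": 0, "travel": [0, 0, 0.1075], "twist": 0}, {"jaw": 0, "travel": [0, 0, 0.1075], "twist": 0}]'

```text
t: 36.42
eef_pos: [406.7, 337.8, 29.0]
tcp_rot: [-3.141, 0.001, -2.415]
ft_force: [-0.3, 0.4, -1.2]
opening: 0.143
grip_force: 30.0
```

Call:
drive_tool --targets '[{"jaw": 0, "travel": [0, 0, 0.0015], "twist": 0}, {"jaw": 0, "travel": [0, 0, 0.0025], "twist": 0}, {"jaw": 0, "travel": [0, 0, 0.003], "twist": 0}, {"jaw": 0, "travel": [0, 0, 0.003], "twist": 0}]'

```text
t: 36.75
eef_pos: [406.8, 337.8, 26.3]
tcp_rot: [-3.141, 0.001, -2.414]
ft_force: [0.7, -1.2, 4.2]
opening: 0.144
grip_force: 30.0
```

Contact with the cell floor. I'll release, lift and check both blocks.

Call:
drive_tool --targets '[{"jaw": 0.25, "travel": [0, 0, 0], "twist": 0}, {"jaw": 0.35, "travel": [0, 0, 0], "twist": 0}, {"jaw": 0.35, "travel": [0, 0, 0], "twist": 0}, {"jaw": 0.35, "travel": [0, 0, -0.03], "twist": 0}, {"jaw": 0.35, "travel": [0, 0, -0.07], "twist": 0}, {"jaw": 0.35, "travel": [0, 0, -0.11], "twist": 0}, {"jaw": 0.4, "travel": [0.02, 0, -0.14], "twist": 0}, {"jaw": 0.4, "travel": [0.02, 0, -0.14], "twist": 0}]'

```text
t: 37.42
eef_pos: [391.2, 324.1, 170.7]
tcp_rot: [-3.14, 0.006, -2.414]
ft_force: [1.0, 0.0, 0.4]
opening: 0.394
grip_force: 0.0
```

Call:
drive_tool --targets '[{"jaw": 0.4, "travel": [0, 0, 0], "twist": 0}, {"jaw": 0.4, "travel": [0, 0, 0], "twist": 0}]'

```text
t: 37.58
eef_pos: [391.4, 324.3, 165.2]
tcp_rot: [-3.142, -0.0, -2.414]
ft_force: [0.4, -0.9, 0.4]
opening: 0.397
grip_force: 0.0
```

Run:
```python
from h import *
c=read_camera("wrist"); cv2.imwrite("pics/w17.png",c["frame"][:,:,::-1]); s=state(); print(s["t"],s["eef_pos"],s["tcp_rot"],cl(s["eef_pos"]))
for b in blocks(c,5):
    l=cl(b[2])
    if abs(l[0])<80 and abs(l[1])<60: print(b[0],b[1],l)
t=read_camera("top")
for b in blocks(t,5,"top",5):
    l=cl(b[2])
    if abs(l[0])<100 and abs(l[1])<100: print("top",b[0],b[1],l)
P=gw(8.8,-62.5); print(P,go(*P,120))
# tray in the top view: white blob
h=cv2.cvtColor(t["frame"],cv2.COLOR_RGB2HSV); m=((h[...,1]<30)&(h[...,2]>150)).astype(np.uint8); m[:,:355]=0; m[:210]=0;m[310:]=0
m=cv2.morphologyEx(m,cv2.MORPH_OPEN,np.ones((3,3))); print("tray",rect(t,m,2,"top"))
```

```text
37.6333 [391.30592441 324.26485095 164.62390029] [ 3.14142205e+00 -1.38001521e-03 -2.41442663e+00] [-5.93716386e+01 -4.09503264e-02]
[277.54761905 213.90952381] 210 [-44.57631385  -0.86490038]
[278.13023256 246.36744186] 215 [-11.2096644   -0.31997349]
[533.17236912  26.77226692] ([0.0917, -0.3165, 0.0443], 0)
tray (array([ 404.33465576, -359.21304321]), 230.17161560058594, 191.68698120117188, np.float64(-0.13551015837871994))
```

Call:
drive_tool --targets '[{"jaw": 0.4, "travel": [0.092, -0.27, 0.04], "twist": 0.95}, {"jaw": 0.4, "travel": [0.092, -0.27, 0.04], "twist": 0.95}, {"jaw": 0.4, "travel": [0.092, -0.27, 0.04], "twist": 0.95}, {"jaw": 0.4, "travel": [0.092, -0.27, 0.04], "twist": 0.95}, {"jaw": 0.4, "travel": [0.092, -0.27, 0.04], "twist": 0.95}, {"jaw": 0.4, "travel": [0.092, -0.27, 0.04], "twist": 0.95}, {"jaw": 0.4, "travel": [0.092, -0.27, 0.04], "twist": 0.95}, {"jaw": 0.4, "travel": [0.092, -0.27, 0.04], "twist": 0.95}]'

```text
t: 38.35
eef_pos: [504.1, 56.5, 123.3]
tcp_rot: [-3.14, -0.002, 2.908]
ft_force: [-0.4, 0.7, -0.5]
opening: 0.401
grip_force: 0.0
```

Call:
drive_tool --targets '[{"jaw": 0.4, "travel": [0, 0, 0], "twist": 0.95}, {"jaw": 0.4, "travel": [0, 0, 0], "twist": 0.95}, {"jaw": 0.4, "travel": [0, 0, 0], "twist": 0.95}, {"jaw": 0.4, "travel": [0, 0, 0], "twist": 0.95}, {"jaw": 0.4, "travel": [0, 0, 0], "twist": 0.95}, {"jaw": 0.4, "travel": [0, 0, 0], "twist": 0.95}, {"jaw": 0.4, "travel": [0, 0, 0], "twist": 0.95}, {"jaw": 0.4, "travel": [0, 0, 0], "twist": 0.95}]'

```text
t: 39.02
eef_pos: [502.0, 61.4, 124.1]
tcp_rot: [-3.139, -0.001, 1.962]
ft_force: [-0.5, 0.9, -0.1]
opening: 0.405
grip_force: 0.0
```

Run:
```python
from h import *
s=state(); print(s["eef_pos"],s["tcp_rot"]); print(go(*gw(8.5,-62.3),103,GY+np.pi/2))
```

```text
[502.005751    61.44473052 124.13655513] [-3.13920810e+00 -9.10983699e-04  1.96192840e+00]
([-0.0437, 0.0153, 0.0211], np.float64(0.143))
```

Call:
drive_tool --targets '[{"jaw": 0.4, "travel": [-0.0437, 0.0153, 0.021], "twist": 0.143}, {"jaw": 0.4, "travel": [-0.0437, 0.0153, 0.021], "twist": 0.143}, {"jaw": 0.4, "travel": [-0.0437, 0.0153, 0.021], "twist": 0.143}, {"jaw": 0.4, "travel": [-0.0437, 0.0153, 0.021], "twist": 0.143}]'

```text
t: 39.35
eef_pos: [532.7, 26.9, 103.2]
tcp_rot: [-3.139, -0.001, 1.826]
ft_force: [0.1, 0.1, 0.1]
opening: 0.404
grip_force: 0.0
```

Run:
```python
from h import *
c=check(z=6); s=state(); print(gl(s["eef_pos"]),s["tcp_rot"])
for b in blocks(c,6):
    l=gl(b[2])
    if abs(l[0])<40 and abs(l[1])<96: print(b[0],b[1],l)
```

```text
t 39.4 eef [532.6  27.3 103.8] w 1.827 open 0.399 [(np.int32(249), array([534.,  27.,  40.]), 'tool x,y off', array([-0.7,  1.3]))]
[  8.34365403 -61.79206125] [-3.13951549e+00 -7.17729418e-04  1.82703751e+00]
[281.22088353 216.47791165] 249 [  9.66489873 -62.48676476]
```

Call:
drive_tool --targets '[{"jaw": 0.4, "travel": [-0.001, 0.001, 0.035], "twist": 0.008}, {"jaw": 0.4, "travel": [-0.001, 0.001, 0.07], "twist": 0.008}, {"jaw": 0.4, "travel": [-0.001, 0.001, 0.08], "twist": 0.008}, {"jaw": 0.4, "travel": [-0.001, 0.001, 0.08], "twist": 0.008}, {"jaw": 0, "travel": [-0.001, 0.001, 0.08], "twist": 0.008}, {"jaw": 0, "travel": [-0.001, 0.001, 0.08], "twist": 0.008}, {"jaw": 0, "travel": [-0.001, 0.001, 0.08], "twist": 0.008}, {"jaw": 0, "travel": [-0.001, 0.001, 0.08], "twist": 0.008}]'

```text
t: 40.07
eef_pos: [535.1, 26.4, 26.0]
tcp_rot: [3.139, 0.001, 1.818]
ft_force: [-0.4, 0.5, -0.0]
opening: 0.175
grip_force: 0.0
```

Call:
drive_tool --targets '[{"jaw": 0, "travel": [0, 0, 0], "twist": 0}, {"jaw": 0, "travel": [0, 0, 0], "twist": 0}, {"jaw": 0, "travel": [0, -0.005, 0], "twist": 0}, {"jaw": 0, "travel": [0, -0.02, -0.005], "twist": 0}, {"jaw": 0, "travel": [0, -0.02, -0.04], "twist": 0}, {"jaw": 0, "travel": [0, -0.02, -0.08], "twist": 0}, {"jaw": 0, "travel": [0, -0.02, -0.1], "twist": 0}, {"jaw": 0, "travel": [0, -0.02, -0.1], "twist": 0}]'

```text
t: 40.73
eef_pos: [516.8, 21.3, 129.1]
tcp_rot: [3.135, 0.002, 1.818]
ft_force: [0.7, 0.4, -1.2]
opening: 0.148
grip_force: 30.0
```

Run:
```python
from h import *
s=state(); print(s["eef_pos"],s["tcp_rot"],s["opening"],s["grip_force"]); print(go(430,-335,130,np.pi/2-0.13))
t=read_camera("top"); cv2.imwrite("pics/t2.png",t["frame"][:,:,::-1])
h=cv2.cvtColor(t["frame"],cv2.COLOR_RGB2HSV)
for u in (372,385,400,415,428): print(u,[int(h[v,u,2]) for v in range(218,310,4)],[int(h[v,u,1]) for v in range(218,310,4)])
for p in [(373,224),(437,228),(434,303),(367,304)]: print(onplane(t,p,38,"top"))
```

```text
[516.76800791  21.34971016 129.06041553] [3.13467593e+00 2.48941263e-03 1.81783506e+00] 0.14805548477381558 29.99961107969284
([-0.3243, -0.1713, -0.0009], np.float64(0.377))
372 [147, 139, 104, 96, 104, 97, 147, 148, 146, 191, 181, 185, 201, 198, 198, 196, 198, 200, 200, 196, 170, 125, 125] [69, 73, 56, 29, 17, 5, 17, 12, 16, 13, 15, 17, 19, 13, 15, 12, 13, 14, 17, 14, 15, 10, 14]
385 [95, 116, 151, 190, 190, 190, 189, 193, 195, 196, 196, 195, 194, 197, 199, 197, 202, 203, 200, 196, 196, 122, 126] [75, 33, 15, 17, 15, 13, 15, 15, 16, 14, 13, 12, 12, 13, 15, 13, 11, 18, 14, 13, 20, 13, 12]
400 [144, 93, 104, 174, 192, 192, 191, 194, 194, 194, 191, 190, 194, 197, 197, 199, 200, 200, 201, 202, 203, 164, 125] [90, 85, 39, 13, 16, 11, 17, 16, 14, 16, 16, 13, 14, 16, 13, 14, 15, 17, 13, 18, 15, 14, 16]
415 [140, 88, 78, 150, 188, 190, 191, 191, 195, 193, 194, 194, 197, 195, 197, 193, 198, 195, 197, 197, 197, 199, 128] [82, 78, 88, 15, 12, 13, 16, 11, 14, 13, 14, 12, 16, 13, 12, 15, 15, 13, 16, 14, 14, 14, 14]
428 [139, 117, 85, 97, 176, 186, 189, 191, 192, 192, 193, 196, 198, 194, 195, 195, 196, 196, 186, 191, 170, 155, 110] [79, 78, 84, 50, 12, 12, 12, 13, 15, 13, 16, 17, 15, 16, 16, 16, 14, 13, 11, 12, 14, 15, 9]
[ 530.16360557 -268.52516324   38.        ]
[ 519.20697592 -468.11728709   38.        ]
[ 288.54629861 -448.72209577   38.        ]
[ 284.17078436 -244.33297139   38.        ]
```

Call:
drive_tool --targets '[{"jaw": 0, "travel": [-0.17, -0.098, 0], "twist": 0}, {"jaw": 0, "travel": [-0.17, -0.098, 0], "twist": 0}, {"jaw": 0, "travel": [-0.17, -0.098, 0], "twist": 0}, {"jaw": 0, "travel": [-0.17, -0.098, 0], "twist": 0}, {"jaw": 0, "travel": [-0.17, -0.098, 0], "twist": 0}, {"jaw": 0, "travel": [-0.17, -0.098, 0], "twist": 0}]'

```text
t: 41.28
eef_pos: [460.0, -171.3, 123.2]
tcp_rot: [-3.14, -0.001, 1.814]
ft_force: [-0.3, -0.6, -1.2]
opening: 0.144
grip_force: 30.0
```

Call:
drive_tool --targets '[{"jaw": 0, "travel": [-0.17, -0.098, 0], "twist": 0.37}, {"jaw": 0, "travel": [-0.17, -0.098, 0], "twist": 0.37}, {"jaw": 0, "travel": [-0.17, -0.098, 0], "twist": 0.37}, {"jaw": 0, "travel": [-0.17, -0.098, 0], "twist": 0.37}, {"jaw": 0, "travel": [-0.17, -0.098, 0], "twist": 0.37}, {"jaw": 0, "travel": [-0.17, -0.098, 0], "twist": 0.37}, {"jaw": 0, "travel": [-0.17, -0.098, 0], "twist": 0.37}]'

```text
t: 41.87
eef_pos: [407.3, -356.5, 123.1]
tcp_rot: [-3.14, -0.002, 1.445]
ft_force: [-0.1, 1.1, -2.3]
opening: 0.143
grip_force: 30.0
```

Run:
```python
from h import *
c=read_camera("wrist"); cv2.imwrite("pics/w18.png",c["frame"][:,:,::-1]); s=state(); print(s["eef_pos"],s["tcp_rot"],s["opening"],s["grip_force"])
h=cv2.cvtColor(c["frame"],cv2.COLOR_RGB2HSV); m=((h[...,1]<32)&(h[...,2]>120)).astype(np.uint8); m[245:]=0
m=cv2.morphologyEx(m,cv2.MORPH_OPEN,np.ones((5,5)))
n,l,st,ce=cv2.connectedComponentsWithStats(m); print([ (st[i].tolist()) for i in range(1,n) if st[i,4]>500])
t=read_camera("top"); h=cv2.cvtColor(t["frame"],cv2.COLOR_RGB2HSV)
print([int(h[264,u,2]) for u in range(350,450,3)])
```

```text
[ 407.61377709 -355.42269411  123.31527218] [-3.13979595e+00 -1.71396332e-03  1.44675888e+00] 0.14519046457698082 29.99969869852066
[[0, 0, 26, 69, 1635], [261, 0, 247, 77, 2266], [442, 86, 118, 150, 5613], [126, 91, 291, 154, 39928], [432, 94, 68, 69, 3901], [81, 97, 29, 38, 661], [45, 107, 35, 40, 709], [88, 140, 34, 105, 1947]]
[80, 76, 67, 65, 61, 49, 47, 56, 191, 207, 209, 204, 205, 204, 207, 101, 26, 32, 39, 42, 43, 43, 51, 46, 47, 48, 41, 43, 51, 40, 54, 35, 50, 57]
```

Call:
drive_tool --targets '[{"jaw": 0, "travel": [0, 0, 0.04], "twist": 0}, {"jaw": 0, "travel": [0, 0, 0.07], "twist": 0}, {"jaw": 0, "travel": [0, 0, 0.09], "twist": 0}, {"jaw": 0, "travel": [0, 0, 0.097], "twist": 0}, {"jaw": 0, "travel": [0, 0, 0.1], "twist": 0}, {"jaw": 0, "travel": [0, 0, 0.1], "twist": 0}]'

```text
t: 42.47
eef_pos: [408.6, -355.4, 24.7]
tcp_rot: [-3.141, -0.0, 1.449]
ft_force: [0.9, -0.4, -0.7]
opening: 0.143
grip_force: 30.0
```

Call:
drive_tool --targets '[{"jaw": 0.25, "travel": [0, 0, 0], "twist": 0}, {"jaw": 0.35, "travel": [0, 0, 0], "twist": 0}, {"jaw": 0.35, "travel": [0, 0, 0], "twist": 0}, {"jaw": 0.35, "travel": [0, 0, -0.03], "twist": 0}, {"jaw": 0.35, "travel": [0, 0, -0.07], "twist": 0}, {"jaw": 0.35, "travel": [0, 0, -0.11], "twist": 0}, {"jaw": 0.4, "travel": [0, 0, -0.15], "twist": 0}, {"jaw": 0.4, "travel": [0, 0, -0.15], "twist": 0}]'

```text
t: 43.13
eef_pos: [410.0, -358.0, 182.5]
tcp_rot: [3.133, 0.008, 1.448]
ft_force: [0.5, -0.7, 0.2]
opening: 0.39
grip_force: 0.0
```

Call:
drive_tool --targets '[{"jaw": 0.4, "travel": [0, 0, 0], "twist": 0}, {"jaw": 0.4, "travel": [0, 0, 0], "twist": 0}]'

```text
t: 43.3
eef_pos: [408.0, -355.9, 174.9]
tcp_rot: [3.141, 0.001, 1.448]
ft_force: [0.1, 0.3, -0.6]
opening: 0.397
grip_force: 0.0
```

Run:
```python
from h import *
c=check(z=2); cv2.imwrite("pics/w19.png",c["frame"][:,:,::-1])
h=cv2.cvtColor(c["frame"],cv2.COLOR_RGB2HSV)
s=state(); u=proj(c,[*s["eef_pos"][:2],2],"wrist"); print(u)
for r in (150,180,210): print([int(h[r,x,2]) for x in range(100,460,8)])
print([int(h[y,278,2]) for y in range(60,250,5)])
```

```text
t 43.35 eef [ 407.8 -355.8  174.1] w 1.448 open 0.402 [(np.int32(105), array([ 408.3, -356.4,   36. ]), 'tool x,y off', array([-0.6,  0.6]))]
[278.29891277 185.3709003 ]
[126, 126, 116, 124, 138, 98, 143, 130, 130, 157, 198, 199, 198, 199, 200, 200, 198, 197, 198, 199, 198, 197, 197, 196, 197, 196, 195, 194, 193, 194, 192, 191, 191, 191, 191, 154, 138, 103, 102, 153, 140, 141, 140, 142, 142]
[127, 125, 127, 128, 127, 98, 108, 131, 131, 133, 196, 197, 199, 200, 201, 201, 200, 200, 136, 137, 137, 137, 127, 131, 137, 137, 136, 130, 176, 194, 194, 194, 192, 192, 191, 131, 151, 100, 109, 138, 132, 119, 92, 95, 97]
[120, 126, 126, 125, 124, 118, 98, 132, 132, 134, 197, 199, 199, 201, 200, 199, 198, 199, 198, 198, 198, 196, 195, 196, 196, 194, 192, 193, 194, 194, 193, 192, 190, 189, 189, 132, 130, 98, 119, 138, 138, 115, 102, 117, 144]
[179, 178, 179, 178, 216, 141, 130, 115, 136, 198, 198, 198, 198, 199, 197, 198, 197, 197, 197, 196, 197, 196, 196, 192, 125, 97, 167, 120, 171, 195, 196, 197, 197, 196, 196, 196, 196, 195]
```

The worn bar lies in the middle of the tray. Next I'll work out the lid angle and the clearance behind it from the stored top and scene pictures.

Run:
```python
from h import *
from scipy.optimize import brentq
np.set_printoptions(precision=1,suppress=True)
c=read_camera("top"); sc=read_camera("scene")
B=lambda u,v:((u+.5)/5.2-.5+100,(v+.5)/5.2-.5+185)
S=lambda u,v:((u+.5)*.7-.5,(v+.5)*.7-.5)
for p,y in (((240,68),-66),((55,228),66)):
    def tip(a): return np.array([*cw(86-172*np.cos(a),y),56+172*np.sin(a)])
    best=min(np.linspace(1.4,1.9,251),key=lambda a:np.linalg.norm(proj(c,tip(a),"top")-B(*p)))
    print("lid",best,np.linalg.norm(proj(c,tip(best),"top")-B(*p)))
# bottles: base outline points on the bench
for n,p in (("base near",(200,255)),("base right",(232,232)),("cap",(160,180))): 
    for z in (0,250): q=onplane(c,S(*p),z,"top"); print(n,z,q,cl(q))
for p in ((585,255),(557,235),(613,235),(607,118)):
    for z in (0,250): q=onplane(sc,S(*p),z,"scene"); print("scene",p,z,q,cl(q))
s=state(); print(go(*cw(60,40),270));
```

```text
lid 1.7959999999999998 0.7262335128483869
lid 1.778 0.8196453080693202
base near 0 [678.3 473.    0. ] [253.9 -80. ]
base near 250 [619.8 411.3 250. ] [169.1 -87.1]
base right 0 [732.5 403.3   0. ] [ 247.9 -168.1]
base right 250 [666.  351.8 250. ] [ 164.  -162.3]
cap 0 [853.8 573.2   0. ] [ 451.5 -122. ]
cap 250 [769.6 496.8 250. ] [ 337.8 -122.9]
scene (585, 255) 0 [765.9 424.7   0. ] [ 287.  -174.3]
scene (585, 255) 250 [845.2 174.  250. ] [ 179.4 -414.2]
scene (557, 235) 0 [682.5 448.4   0. ] [ 240.6 -101.2]
scene (557, 235) 250 [779.  192.8 250. ] [ 142.6 -356.2]
scene (613, 235) 0 [790.3 520.8   0. ] [ 369.3 -118.8]
scene (613, 235) 250 [864.6 250.2 250. ] [ 244.7 -370.2]
scene (607, 118) 0 [579.1 940.8   0. ] [491.  335.3]
scene (607, 118) 250 [697.  583.5 250. ] [341.3  -9.9]
([0.789, -0.0512, -0.0965], 0)
```

Call:
drive_tool --targets '[{"jaw": 0.2, "travel": [0.279, -0.008, -0.05], "twist": 0}, {"jaw": 0.1, "travel": [0.279, -0.008, -0.05], "twist": 0}, {"jaw": 0, "travel": [0.279, -0.008, -0.05], "twist": 0}, {"jaw": 0, "travel": [0.279, -0.008, -0.05], "twist": 0}, {"jaw": 0, "travel": [0.279, -0.008, -0.05], "twist": 0}, {"jaw": 0, "travel": [0.279, -0.008, -0.05], "twist": 0}, {"jaw": 0, "travel": [0.279, -0.008, -0.05], "twist": 0}, {"jaw": 0, "travel": [0.279, -0.008, -0.05], "twist": 0}]'

```text
t: 44.12
eef_pos: [434.3, -73.9, 224.8]
tcp_rot: [-3.141, -0.001, 1.452]
ft_force: [0.2, 0.0, 0.4]
opening: 0.003
grip_force: 0.0
```

Call:
drive_tool --targets '[{"jaw": 0, "travel": [0.279, -0.008, -0.05], "twist": -0.95}, {"jaw": 0, "travel": [0.279, -0.008, -0.05], "twist": -0.95}, {"jaw": 0, "travel": [0.279, -0.008, -0.05], "twist": -0.95}, {"jaw": 0, "travel": [0.279, -0.008, -0.05], "twist": -0.95}, {"jaw": 0, "travel": [0.279, -0.008, -0.05], "twist": -0.95}, {"jaw": 0, "travel": [0.279, -0.008, -0.05], "twist": -0.95}, {"jaw": 0, "travel": [0.279, -0.008, -0.05], "twist": -0.95}, {"jaw": 0, "travel": [0.279, -0.008, -0.05], "twist": -0.95}]'

```text
t: 44.78
eef_pos: [461.3, 204.0, 274.4]
tcp_rot: [3.141, -0.001, 2.408]
ft_force: [0.2, -0.5, -0.7]
opening: 0.004
grip_force: 0.0
```

Call:
drive_tool --targets '[{"jaw": 0, "travel": [0, 0, 0], "twist": -0.95}, {"jaw": 0, "travel": [0, 0, 0], "twist": -0.95}, {"jaw": 0, "travel": [0, 0, 0], "twist": -0.95}, {"jaw": 0, "travel": [0, 0, 0], "twist": -0.95}, {"jaw": 0, "travel": [0, 0, 0], "twist": -0.95}, {"jaw": 0, "travel": [0, 0, 0], "twist": -0.95}, {"jaw": 0, "travel": [0, 0, 0], "twist": -0.95}, {"jaw": 0, "travel": [0, 0, 0], "twist": -0.95}]'

```text
t: 45.45
eef_pos: [460.9, 199.2, 273.4]
tcp_rot: [-3.141, -0.002, -2.929]
ft_force: [0.4, 0.3, -0.4]
opening: 0.005
grip_force: 0.0
```

Run:
```python
from h import *
s=state(); print(s["eef_pos"],s["tcp_rot"],s["opening"],s["joints"]); print(go(*cw(147,42),272,CY))
c=read_camera("wrist"); cv2.imwrite("pics/w20.png",c["frame"][:,:,::-1])
for b in blocks(c,5):
    l=cl(b[2])
    if abs(l[0])<80 and abs(l[1])<60: print(b[0],b[1],l)
```

```text
[460.85497813 199.2021534  273.41494342] [-3.14127512e+00 -2.15003197e-03 -2.92880337e+00] 0.00512049574038496 [ 2.76451494e-01  2.54996961e-01  1.77054502e+00 -2.00267324e-04
  1.11821656e+00 -1.50704668e+00]
([-0.1173, 0.2752, 0.0014], np.float64(-0.515))
[388.45238095 158.53968254] 126 [-44.20744109  -2.41990274]
[399.01550388 180.53488372] 129 [-10.66178623  -1.73693874]
```

Call:
drive_tool --targets '[{"jaw": 0, "travel": [-0.117, 0.275, 0], "twist": -0.515}, {"jaw": 0, "travel": [-0.117, 0.275, 0], "twist": -0.515}, {"jaw": 0, "travel": [-0.117, 0.275, 0], "twist": -0.515}, {"jaw": 0, "travel": [-0.117, 0.275, 0], "twist": -0.515}, {"jaw": 0, "travel": [-0.117, 0.275, 0], "twist": -0.515}, {"jaw": 0, "travel": [-0.117, 0.275, 0], "twist": -0.515}, {"jaw": 0, "travel": [-0.117, 0.275, 0], "twist": -0.515}, {"jaw": 0, "travel": [-0.117, 0.275, 0], "twist": -0.515}]'

```text
t: 46.17
eef_pos: [519.0, 497.5, 271.7]
tcp_rot: [3.141, -0.002, -2.42]
ft_force: [0.6, 0.5, 0.4]
opening: 0.005
grip_force: 0.0
```

Call:
drive_tool --targets '[{"jaw": 0, "travel": [0, 0, 0], "twist": 0}, {"jaw": 0, "travel": [0, 0, 0], "twist": 0}]'

```text
t: 46.33
eef_pos: [518.9, 492.1, 273.0]
tcp_rot: [-3.141, -0.003, -2.421]
ft_force: [0.1, -0.3, -0.2]
opening: 0.004
grip_force: 0.0
```

Run:
```python
from h import *
s=state(); print(s["eef_pos"],s["tcp_rot"],cl(s["eef_pos"])); print(go(*cw(146,42),182,CY))
c=read_camera("wrist"); cv2.imwrite("pics/w21.png",c["frame"][:,:,::-1])
n=proj(c,[*cw(123,0),224],"wrist"); k=proj(c,[*cw(86+148*.215+20,0),190],"wrist"); print(n,k)
g=cv2.cvtColor(c["frame"],cv2.COLOR_RGB2GRAY)
for col in (200,240,278,330): print(col,g[40:250:3,col].tolist())
```

```text
[518.8994649  492.11818185 273.02020492] [-3.14134881e+00 -2.50189226e-03 -2.42124317e+00] [147.56369375  40.36474864]
([0.0016, 0.0016, 0.091], np.float64(-0.008))
[220.58166597 192.33159049] [228.58080301 200.83088402]
200 [56, 56, 57, 66, 59, 58, 60, 59, 60, 60, 61, 61, 71, 61, 63, 62, 61, 63, 63, 63, 78, 140, 140, 140, 139, 138, 139, 138, 134, 86, 121, 82, 63, 62, 62, 61, 61, 61, 60, 59, 60, 60, 58, 50, 61, 62, 62, 61, 61, 73, 81, 79, 111, 127, 125, 126, 139, 145, 146, 145, 144, 144, 144, 146, 143, 125, 140, 142, 145, 153]
240 [109, 77, 123, 153, 171, 164, 175, 105, 106, 90, 119, 137, 105, 141, 168, 167, 167, 168, 168, 166, 135, 142, 142, 140, 141, 140, 139, 139, 108, 82, 81, 63, 63, 62, 61, 61, 61, 60, 59, 61, 60, 61, 61, 60, 59, 61, 61, 61, 62, 78, 79, 94, 54, 52, 50, 53, 52, 105, 140, 140, 138, 138, 139, 137, 136, 136, 136, 140, 142, 133]
278 [116, 118, 98, 87, 117, 115, 116, 116, 116, 116, 119, 82, 119, 119, 119, 118, 120, 118, 119, 116, 141, 144, 137, 95, 85, 122, 141, 139, 95, 149, 128, 64, 63, 63, 65, 62, 63, 62, 62, 64, 64, 63, 63, 64, 64, 65, 65, 66, 67, 81, 83, 114, 141, 135, 129, 136, 101, 63, 98, 158, 157, 154, 177, 203, 210, 117, 68, 69, 67, 69]
330 [148, 147, 144, 144, 144, 142, 140, 141, 144, 148, 145, 145, 145, 145, 145, 146, 147, 147, 144, 164, 153, 143, 141, 145, 144, 145, 143, 143, 146, 146, 146, 143, 141, 142, 142, 143, 147, 145, 147, 109, 64, 137, 155, 151, 147, 179, 205, 210, 209, 210, 211, 210, 211, 212, 211, 210, 211, 211, 211, 212, 210, 130, 114, 177, 204, 215, 218, 204, 189, 171]
```

Call:
drive_tool --targets '[{"jaw": 0, "travel": [-0.001, 0.002, 0.03], "twist": 0}, {"jaw": 0, "travel": [-0.001, 0.002, 0.06], "twist": 0}, {"jaw": 0, "travel": [-0.001, 0.002, 0.09], "twist": 0}, {"jaw": 0, "travel": [-0.001, 0.002, 0.091], "twist": 0}, {"jaw": 0, "travel": [-0.001, 0.002, 0.091], "twist": 0}]'

```text
t: 46.8
eef_pos: [518.5, 493.4, 183.3]
tcp_rot: [-3.142, -0.002, -2.422]
ft_force: [0.2, 0.4, 0.7]
opening: 0.006
grip_force: 0.0
```

Call:
drive_tool --targets '[{"jaw": 0, "travel": [0.01, 0, 0], "twist": 0}, {"jaw": 0, "travel": [0.02, 0, 0], "twist": 0}, {"jaw": 0, "travel": [0.03, 0, 0], "twist": 0}, {"jaw": 0, "travel": [0.04, 0, 0], "twist": 0}, {"jaw": 0, "travel": [0.046, 0, 0], "twist": 0}]'

```text
t: 47.22
eef_pos: [484.5, 464.2, 187.0]
tcp_rot: [-3.141, 0.005, -2.421]
ft_force: [1.6, 1.7, 2.4]
opening: -0.0
grip_force: 1.0
```

Run:
```python
from h import *
s=state(); print(s["eef_pos"],s["tcp_rot"],cl(s["eef_pos"]),s["ft_force"],s["moment"])
```

```text
[484.46893061 464.18530738 186.97100461] [-3.14111752  0.00466472 -2.42123068] [103.27515208  42.42199053] [1.62061029 1.69787066 2.3718743 ] [ 0.31162926 -0.44708502  0.02327829]
```

Call:
drive_tool --targets '[{"jaw": 0, "travel": [0.018, 0, 0.001], "twist": 0}, {"jaw": 0, "travel": [0.034, 0, 0.004], "twist": 0}, {"jaw": 0, "travel": [0.052, 0, 0.009], "twist": 0}, {"jaw": 0, "travel": [0.069, 0, 0.017], "twist": 0}, {"jaw": 0, "travel": [0.085, 0, 0.028], "twist": 0}, {"jaw": 0, "travel": [0.099, 0, 0.041], "twist": 0}, {"jaw": 0, "travel": [0.109, 0, 0.053], "twist": 0}, {"jaw": 0, "travel": [0.109, 0, 0.053], "twist": 0}]'

```text
t: 47.88
eef_pos: [400.9, 391.3, 130.6]
tcp_rot: [-3.142, -0.001, -2.421]
ft_force: [0.2, 0.1, 0.4]
opening: 0.007
grip_force: 0.0
```

Run:
```python
from h import *
s=state(); print(s["eef_pos"],s["tcp_rot"],cl(s["eef_pos"]),s["ft_force"])
c=read_camera("wrist"); cv2.imwrite("pics/w22.png",c["frame"][:,:,::-1])
```

```text
[400.86203123 391.25556916 130.63902704] [-3.14156711e+00 -1.48461716e-03 -2.42096208e+00] [-7.66379429 43.60964354] [0.21170038 0.10931273 0.42251558]
```

Call:
drive_tool --targets '[{"jaw": 0, "travel": [0.008, 0, 0.013], "twist": 0}, {"jaw": 0, "travel": [0.013, 0, 0.024], "twist": 0}, {"jaw": 0, "travel": [0.018, 0, 0.036], "twist": 0}, {"jaw": 0, "travel": [0.021, 0, 0.048], "twist": 0}, {"jaw": 0, "travel": [0.022, 0, 0.058], "twist": 0}, {"jaw": 0, "travel": [0.023, 0, 0.063], "twist": 0}, {"jaw": 0, "travel": [0.023, 0, 0.065], "twist": 0}, {"jaw": 0, "travel": [0.023, 0, 0.065], "twist": 0}]'

```text
t: 48.6
eef_pos: [385.2, 377.7, 65.7]
tcp_rot: [-3.142, 0.0, -2.421]
ft_force: [-0.6, -0.3, 0.4]
opening: 0.006
grip_force: 0.0
```

Call:
drive_tool --targets '[{"jaw": 0, "travel": [0, 0, 0.001], "twist": 0}, {"jaw": 0, "travel": [0, 0, 0.002], "twist": 0}, {"jaw": 0, "travel": [0, 0, 0.002], "twist": 0}]'

```text
t: 48.85
eef_pos: [384.9, 377.6, 63.8]
tcp_rot: [-3.142, 0.001, -2.42]
ft_force: [0.4, -0.4, 0.9]
opening: 0.008
grip_force: 0.0
```

Call:
drive_tool --targets '[{"jaw": 0, "travel": [0, 0, 0.001], "twist": 0}, {"jaw": 0, "travel": [0, 0, 0.002], "twist": 0}, {"jaw": 0, "travel": [0, 0, 0.003], "twist": 0}, {"jaw": 0, "travel": [0, 0, 0.003], "twist": 0}]'

```text
t: 49.18
eef_pos: [384.8, 377.6, 62.1]
tcp_rot: [-3.141, 0.001, -2.42]
ft_force: [-2.9, -2.8, 19.5]
opening: 0.006
grip_force: 9.6
```

The lid is down: the fingertip is at 62.1 mm with 19.5 N on a stop. I'll lift, turn the tool and find the knob.

Call:
drive_tool --targets '[{"jaw": 0, "travel": [0, 0, -0.03], "twist": 0}, {"jaw": 0.2, "travel": [0, 0, -0.07], "twist": 0}, {"jaw": 0.4, "travel": [0.023, -0.044, -0.1], "twist": 0.8}, {"jaw": 0.4, "travel": [0.023, -0.044, -0.1], "twist": 0.8}, {"jaw": 0.4, "travel": [0.023, -0.044, -0.1], "twist": 0.8}, {"jaw": 0.4, "travel": [0.023, -0.044, -0.1], "twist": 0.8}, {"jaw": 0.4, "travel": [0.023, -0.044, -0.1], "twist": 0.8}, {"jaw": 0.4, "travel": [0.023, -0.044, -0.1], "twist": 0.8}]'

```text
t: 49.85
eef_pos: [396.5, 329.0, 160.8]
tcp_rot: [3.141, 0.0, 3.106]
ft_force: [0.0, 0.0, 0.3]
opening: 0.392
grip_force: 0.0
```

Call:
drive_tool --targets '[{"jaw": 0.4, "travel": [0, 0, 0], "twist": 0.79}, {"jaw": 0.4, "travel": [0, 0, 0], "twist": 0.79}, {"jaw": 0.4, "travel": [0, 0, 0], "twist": 0.79}, {"jaw": 0.4, "travel": [0, 0, 0], "twist": 0.79}, {"jaw": 0.4, "travel": [0, 0, 0], "twist": 0.79}, {"jaw": 0.4, "travel": [0, 0, 0], "twist": 0.79}, {"jaw": 0.4, "travel": [0, 0, 0], "twist": 0.79}, {"jaw": 0.4, "travel": [0, 0, 0], "twist": 0.79}]'

```text
t: 50.52
eef_pos: [396.4, 329.1, 160.6]
tcp_rot: [-3.142, 0.0, 2.321]
ft_force: [-0.1, -0.3, -0.7]
opening: 0.397
grip_force: 0.0
```

Run:
```python
from h import *
s=state(); print(s["t"],s["eef_pos"],s["tcp_rot"],cl(s["eef_pos"]))
c=read_camera("wrist"); cv2.imwrite("pics/w23.png",c["frame"][:,:,::-1]); u=proj(c,[*cw(-62,0),86],"wrist"); print(u)
g=cv2.cvtColor(c["frame"],cv2.COLOR_RGB2GRAY); u0,v0=u.astype(int)
print(g[v0-30:v0+32:4,u0-36:u0+38:3])
print([proj(c,[*cw(x,y),62],"wrist").round(0).tolist() for x,y in((-86,-66),(-86,66))])
```

```text
50.5167 [396.43536671 329.14385819 160.58341005] [-3.14151702e+00  4.86159108e-05  2.32096573e+00] [-52.29609192   0.18824321]
[267.33421521 212.4834876 ]
[[168 165 166 114  98  99  99  99  98  97  96  97  96  96  96  95  94  95
   94  93  93  93  94  94  93]
 [171 171 165 144 172 115  98  98  97  97  95  86  84  91  96  94  94  94
   94  92  94  93  93  93  92]
 [169 170 165 151 192 122  99  97  98  96  65  53  51  58  94  94  93  94
   94  93  93  93  93  93  93]
 [161 163 163 150 192 121  99  98  97  80  58  57  56  48  52  70  93  93
   94  93  94  93  93  93  94]
 [162 167 165 143 192 119  97  98  73  61  56  59  56  49  48  55  60  92
   93  93  94  93  93  92  94]
 [160 167 166 140 192 122  98  87  61  56  55  58  58  49  47  47  56  80
   95  94  92  92  93  92  93]
 [152 155 156 144 191 127  98  83  60  59  55  58  57  50  54  48  55  67
   93  93  92  93  92  93  92]
 [151 155 151 142 191 127  97  88  60  58  55  57  57  52  54  52  50  69
   92  92  94  92  93  93  92]
 [150 151 151 142 191 127  96  97  77  58  55  57  56  52  53  50  53  72
   92  93  92  92  93  92  92]
 [144 146 148 139 191 126  97  96  95  76  57  61 146  54  49  59  71  71
   88  92  92  92  93  93  93]
 [148 147 148 132 187 128  95  96  96  95  80  60 207  63  53  72  70  73
   91  92  93  92  91  91  92]
 [158 154 154 129  96  96  96  94  95  95  90  56 212  75  52  70  71  73
   91  92  93  92  93  93  93]
 [162 162 154 131  95  96  96  96  94  95  92  56 202  92  57  71  71  86
   93  92  92  93  91  91  90]
 [163 146  53  54  79  95  96  96  94  94  94  90  89  70  69  70  70  85
   95  92  92  91  92  92  91]
 [127  75  51  53  60  96  96  94  95  94  92  93  94  85  71  70  69  80
   92  92  92  91  92  92  91]
 [ 50  50  50  56  56  95  95  95  95  95  92  93  93  93  89  74  71  76
   92  92  93  92  91  91  91]]
[[241.0, 273.0], [240.0, 126.0]]
```

Run:
```python
from h import *
c=read_camera("wrist"); g=cv2.cvtColor(c["frame"],cv2.COLOR_RGB2GRAY)
# wing top: far end row and near end row, side edges
m=(g<66).astype(np.uint8); w=m[170:245,240:300]
for r in range(184,236,3): 
    x=np.nonzero(m[r,245:295])[0]; print(r, (x.min()+245,x.max()+245) if len(x) else None)
for p in [(262,190),(274,190),(259,232),(273,232)]: print(p,cl(onplane(c,p,86,"wrist")))
print(go(*cw(-62,0),68,CY+np.pi/2))
```

```text
184 None
187 (np.int64(266), np.int64(267))
190 (np.int64(261), np.int64(270))
193 (np.int64(261), np.int64(274))
196 (np.int64(258), np.int64(277))
199 (np.int64(256), np.int64(280))
202 (np.int64(254), np.int64(281))
205 (np.int64(254), np.int64(281))
208 (np.int64(254), np.int64(282))
211 (np.int64(255), np.int64(281))
214 (np.int64(257), np.int64(280))
217 (np.int64(259), np.int64(278))
220 (np.int64(262), np.int64(274))
223 (np.int64(263), np.int64(274))
226 (np.int64(263), np.int64(274))
229 (np.int64(263), np.int64(274))
232 (np.int64(271), np.int64(272))
235 None
(262, 190) [-66.43377442  17.93790131]
(274, 190) [-57.18109417  18.16820338]
(259, 232) [-68.41967836 -16.50873232]
(273, 232) [-57.2145118  -16.19333076]
([0.0001, -0.0098, 0.0926], np.float64(0.026))
```

Call:
drive_tool --targets '[{"jaw": 0.4, "travel": [0, -0.01, 0.03], "twist": 0.02}, {"jaw": 0.4, "travel": [0, -0.01, 0.06], "twist": 0.02}, {"jaw": 0.4, "travel": [0, -0.01, 0.085], "twist": 0.02}, {"jaw": 0.4, "travel": [0, -0.01, 0.092], "twist": 0.02}, {"jaw": 0.4, "travel": [0, -0.01, 0.092], "twist": 0.02}, {"jaw": 0.4, "travel": [0, -0.01, 0.092], "twist": 0.02}]'

```text
t: 51.12
eef_pos: [389.5, 322.5, 69.1]
tcp_rot: [3.142, 0.0, 2.304]
ft_force: [-0.3, 0.7, -0.0]
opening: 0.4
grip_force: 0.0
```

Call:
drive_tool --targets '[{"jaw": 0, "travel": [0, 0, 0], "twist": 0}, {"jaw": 0, "travel": [0, 0, 0], "twist": 0}, {"jaw": 0, "travel": [0, 0, 0], "twist": 0}, {"jaw": 0, "travel": [0, 0, 0], "twist": 0}, {"jaw": 0, "travel": [0, 0, 0], "twist": 0}, {"jaw": 0, "travel": [0, 0, 0], "twist": 0}]'

```text
t: 51.62
eef_pos: [390.0, 322.8, 69.1]
tcp_rot: [3.139, 0.001, 2.303]
ft_force: [2.6, 1.1, 2.7]
opening: 0.092
grip_force: 29.9
```

Run:
```python
from h import *
s=state(); print(s["t"],s["eef_pos"],s["tcp_rot"],cl(s["eef_pos"]),s["opening"],s["grip_force"],s["ft_force"],s["moment"],s["joints"])
```

```text
51.6167 [389.96408844 322.78272468  69.13019899] [3.13933260e+00 5.38931684e-04 2.30300187e+00] [-61.35950219  -0.25453937] 0.0917603391827304 29.935478568077087 [2.56678395 1.12648838 2.73087362] [ 0.19050488 -0.53360764  0.08016666] [ 5.60947288e-01  5.35093272e-01  1.99111057e+00 -2.53542952e-04
  6.13069996e-01 -1.71051667e-01]
```

Call:
drive_tool --targets '[{"jaw": 0, "travel": [0, 0, 0], "twist": 0.1}, {"jaw": 0, "travel": [0, 0, 0], "twist": 0.2}, {"jaw": 0, "travel": [0, 0, 0], "twist": 0.3}, {"jaw": 0, "travel": [0, 0, 0], "twist": 0.4}, {"jaw": 0, "travel": [0, 0, 0], "twist": 0.5}, {"jaw": 0, "travel": [0, 0, 0], "twist": 0.6}, {"jaw": 0, "travel": [0, 0, 0], "twist": 0.7}, {"jaw": 0, "travel": [0, 0, 0], "twist": 0.8}]'

```text
t: 52.28
eef_pos: [389.9, 322.7, 69.1]
tcp_rot: [3.14, -0.001, 1.498]
ft_force: [1.5, 1.5, 4.4]
opening: 0.094
grip_force: 29.9
```

Call:
drive_tool --targets '[{"jaw": 0, "travel": [0, 0, 0], "twist": 0.1}, {"jaw": 0, "travel": [0, 0, 0], "twist": 0.2}, {"jaw": 0, "travel": [0, 0, 0], "twist": 0.3}, {"jaw": 0, "travel": [0, 0, 0], "twist": 0.4}, {"jaw": 0, "travel": [0, 0, 0], "twist": 0.5}, {"jaw": 0, "travel": [0, 0, 0], "twist": 0.6}, {"jaw": 0, "travel": [0, 0, 0], "twist": 0.7}, {"jaw": 0, "travel": [0, 0, 0], "twist": 0.72}]'

```text
t: 52.95
eef_pos: [389.8, 322.7, 69.1]
tcp_rot: [3.141, -0.002, 0.778]
ft_force: [2.4, 2.2, 4.7]
opening: 0.092
grip_force: 29.9
```

Run:
```python
from h import *
s=state(); print(s["t"],s["eef_pos"],s["tcp_rot"],cl(s["eef_pos"]),s["opening"],s["grip_force"],s["ft_force"],s["moment"])
```

```text
52.95 [389.83641522 322.74833797  69.08139159] [ 3.14111484e+00 -1.85692429e-03  7.78204277e-01] [-61.47769125  -0.19525833] 0.0918382624729067 29.93297964334488 [2.35906076 2.23135214 4.67369436] [ 0.24928862 -0.42949945  0.10832313]
```

Now I'll turn the last bit in small steps, watching the moment.

Call:
drive_tool --targets '[{"jaw": 0, "travel": [0, 0, 0], "twist": 0.02}, {"jaw": 0, "travel": [0, 0, 0], "twist": 0.04}, {"jaw": 0, "travel": [0, 0, 0], "twist": 0.06}, {"jaw": 0, "travel": [0, 0, 0], "twist": 0.06}]'

```text
t: 53.28
eef_pos: [389.8, 322.8, 69.1]
tcp_rot: [3.141, -0.002, 0.725]
ft_force: [2.6, 1.9, 5.4]
opening: 0.093
grip_force: 29.9
```

```bash
python3 -c "
from h import *
s=state(); print(s['tcp_rot'],s['moment'],s['grip_force'])"
```

```text
[ 3.14121192e+00 -1.89373324e-03  7.24514715e-01] [ 0.35706138 -0.41900269  0.09832405] 29.930815994739532
```

Call:
drive_tool --targets '[{"jaw": 0, "travel": [0, 0, 0], "twist": 0.02}, {"jaw": 0, "travel": [0, 0, 0], "twist": 0.04}, {"jaw": 0, "travel": [0, 0, 0], "twist": 0.06}, {"jaw": 0, "travel": [0, 0, 0], "twist": 0.06}]'

```text
t: 53.62
eef_pos: [389.8, 322.7, 69.1]
tcp_rot: [3.141, -0.002, 0.666]
ft_force: [2.7, 2.5, 5.9]
opening: 0.1
grip_force: 30.4
```

```bash
python3 -c "
from h import *
s=state(); print(s['tcp_rot'],s['moment'],s['grip_force'])"
```

```text
[ 3.14106048e+00 -1.84917178e-03  6.65687092e-01] [ 0.33919091 -0.39962522  0.5808106 ] 30.42546272277832
```

The moment rose from 0.1 to 0.58 N m, so the knob is at its stop. I'll release, lift and check.

Call:
drive_tool --targets '[{"jaw": 0.3, "travel": [0, 0, 0], "twist": 0}, {"jaw": 0.4, "travel": [0, 0, 0], "twist": 0}, {"jaw": 0.4, "travel": [0, 0, 0], "twist": 0}, {"jaw": 0.4, "travel": [0, 0, -0.03], "twist": 0}, {"jaw": 0.4, "travel": [0, 0, -0.06], "twist": 0}, {"jaw": 0.4, "travel": [0, 0, -0.1], "twist": 0}, {"jaw": 0.4, "travel": [0, 0, -0.13], "twist": 0}, {"jaw": 0.4, "travel": [0, 0, -0.13], "twist": 0}]'

```text
t: 54.28
eef_pos: [390.6, 323.3, 203.7]
tcp_rot: [3.141, -0.008, 0.664]
ft_force: [-0.0, -0.9, -0.0]
opening: 0.397
grip_force: 0.0
```

Call:
drive_tool --targets '[{"jaw": 0.4, "travel": [-0.04, 0, 0], "twist": 0}, {"jaw": 0.4, "travel": [-0.06, 0, 0], "twist": 0}, {"jaw": 0.4, "travel": [-0.06, 0, 0], "twist": 0}]'

```text
t: 54.53
eef_pos: [338.5, 283.2, 198.1]
tcp_rot: [-3.141, 0.003, 0.664]
ft_force: [1.0, 0.5, 0.5]
opening: 0.401
grip_force: 0.0
```

Run:
```python
from h import *
s=state(); print(s["t"],s["eef_pos"],cl(s["eef_pos"]),s["ft_force"])
c=read_camera("wrist"); cv2.imwrite("pics/w24.png",c["frame"][:,:,::-1]); g=cv2.cvtColor(c["frame"],cv2.COLOR_RGB2GRAY)
u,v=proj(c,[*cw(-62,0),86],"wrist").astype(int); print(u,v)
for r in range(v-36,v+30,3):
    x=np.nonzero(g[r,u-35:u+35]<66)[0]; print(r,(int(x.min()+u-35),int(x.max()+u-35),len(x)) if len(x) else None)
for X in [(-86,-66),(-86,66)]: print(proj(c,[*cw(*X),62],"wrist"))
h=cv2.cvtColor(c["frame"],cv2.COLOR_RGB2HSV)
t=read_camera("top"); 
for b in blocks(t,2,"top",5):
    if abs(b[2][0]-408)<60 and abs(b[2][1]+356)<60: print("tray bar",b[2])
ht=cv2.cvtColor(t["frame"],cv2.COLOR_RGB2HSV); f0=cv2.imread("pics/top0.png")
for n,y0,y1,x0,x1 in (("amber",145,170,248,272),("flask",130,170,200,228)):
    print(n,np.abs(t["frame"][y0:y1,x0:x1,::-1].astype(int)-f0[y0:y1,x0:x1]).mean())
```

```text
54.5333 [338.50368508 283.23364294 198.0510401 ] [-126.09012259    4.46242597] [0.95674188 0.48672122 0.53056667]
277 126
90 None
93 None
96 None
99 None
102 None
105 None
108 (275, 282, 8)
111 (273, 283, 11)
114 (273, 286, 14)
117 (271, 288, 18)
120 (268, 290, 23)
123 (267, 292, 26)
126 (266, 292, 27)
129 (267, 292, 26)
132 (268, 291, 19)
135 (270, 290, 16)
138 (273, 287, 9)
141 (276, 284, 3)
144 (276, 284, 3)
147 None
150 None
153 None
[348.35712509 147.82129659]
[210.54419834 156.46516371]
tray bar [ 426.78502559 -319.19026993   36.        ]
amber 15.23
flask 3.6922619047619047
```

The knob's wing now runs along the case's x, so it has turned 90°. The worn bar reads about 4 cm from where I laid it, so I'll check the tray and the amber bottle numerically.

Run:
```python
from h import *
np.set_printoptions(precision=1,suppress=True)
t=read_camera("top"); f=t["frame"]; h=cv2.cvtColor(f,cv2.COLOR_RGB2HSV); f0=cv2.cvtColor(cv2.imread("pics/top0.png"),cv2.COLOR_BGR2RGB); h2=cv2.cvtColor(cv2.cvtColor(cv2.imread("pics/t2.png"),cv2.COLOR_BGR2RGB),cv2.COLOR_RGB2HSV)
for n,q in (("t0",f0),("now",f)):
    m=brass(q); m[:140]=0;m[180:]=0;m[:,:240]=0;m[:,280:]=0; M=cv2.moments(m,True); print(n,"amber",M["m10"]/M["m00"],M["m01"]/M["m00"],M["m00"])
def tray(hh,n):
    m=((hh[...,1]<32)&(hh[...,2]>165)).astype(np.uint8); m[:,:340]=0; m[:200]=0
    m=cv2.morphologyEx(m,cv2.MORPH_OPEN,np.ones((5,5))); k,l,st,ce=cv2.connectedComponentsWithStats(m); i=1+np.argmax(st[1:,4]); print(n,st[i],ce[i],rect(t,l==i,2,"top"))
tray(cv2.cvtColor(f0,cv2.COLOR_RGB2HSV),"t0"); tray(h2,"t2"); tray(h,"now")
for b in blocks(t,2,"top",4):
    if 280<b[2][0]<540 and -480<b[2][1]<-220: print("brass",b)
g=cv2.cvtColor(f,cv2.COLOR_RGB2GRAY); print(g[222:312:4,358:446:4])
```

```text
t0 amber 259.2276422764228 157.47154471544715 246.0
now amber 259.10505836575874 157.50194552529183 257.0
t0 [ 368  230   65   73 4027] [401.4 267.1] (array([ 404.4, -359.2]), 225.3677520751953, 188.4309844970703, np.float64(-0.12296413964141095))
t2 [ 368  227   65   78 4293] [400.6 266. ] (array([ 404.5, -359.2]), 226.39170837402344, 188.79173278808594, np.float64(-0.12423140484612549))
now [ 368  228   65   77 3991] [401.3 266.7] (array([ 404.4, -359.1]), 224.83572387695312, 187.90602111816406, np.float64(-0.12537203674100628))
brass (array([390.1, 257.3]), np.int32(18), array([ 426.8, -319.2,   36. ]))
[[147 187 111 110  82  65  72  82  66  70  69  69  70  65  73  75  86  90
   95  97 100 101]
 [148 188 108 110 111 142 129 139 114 122  84  83  62  66  63  63  63  68
   65  65 100  98]
 [148 186 108 104 123 175 177 179 178 181 165 158 145 130 138 118 125 102
   84  73  93  95]
 [150 182 102 100 168 178 178 175 179 179 179 177 173 177 180 183 173 174
  162 116 114  96]
 [147 178 101  87 163 178 178 176 179 182 180 180 177 178 179 176 179 176
  175 104 117 102]
 [150 181 106  87 173
[... 953 characters left out ...]
6 186 185 185 185 183 180 183
  124 116 100  95]
 [104 112  84 188 187 187 184 184 185 187 187 188 183 181 185 181 184 182
  107 120  96  97]
 [113 111 101 185 186 187 185 184 185 183 184 187 184 184 187 183 180 184
   99 108 106 108]
 [110 109  99 183 185 186 185 183 183 185 184 188 188 187 183 182 183 183
   89 111 109 108]
 [116 115 102 154 165 177 184 183 183 181 185 183 188 184 180 182 182 184
   85 112 113 107]
 [111 113 134 117 118 112 118 113 121 141 152 172 179 179 184 181 181 183
   80 107 108 110]
 [ 96  99 118 117 113 115 115 116 115 115 117 115 118 117 117 121 122 138
   89 110 110 111]
 [ 87  87  87  85  90  83 126 106 143 108 125 119 117 119 118 117 120 116
   96  86  89  91]]
```

The bar was nudged within the tray and still lies well inside it. The tray and the amber bottle have not moved. Handing in.

```bash
python3 -c "
from cell import job_done
print(job_done())"
```

```text
the job is handed in; nothing more can be done
None
```

The job is handed in at about 55 s: I gauged three bars together, laid the two sound ones in cells 1 and 2 and the worn one in the scrap tray, then shut the lid and turned the knob to its stop, with the flask and amber bottle not moved.

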